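# Put the toppled jars away and shut the drawer

## Robot

A 6-joint arm with a two-finger parallel gripper is mounted at the origin on the work surface. World frame = base frame: x ahead of the robot, y to its left, z up, the work surface at z = 0. Lengths are in mm, angles in degrees, forces in N, time in s.
With the tool pointing down it reaches from about 300 to 850 mm from the base axis. Payload 4.2 kg.
Tool frame: the origin (TCP) lies on the centre line of the jaws, within the pads' length; the fingertips stand 14 mm ahead of it and the grasp point (between the pads) lies 5 mm behind it; z points along the fingers, y is the line along which they close (so a half turn about z gives the same grasp; the last joint's range is limited). The gripper opens to 91 mm and grips with 3 to 60 N. Pads are 32 mm wide; open, the fingers measure 118 mm over their backs; the gripper's body (76 mm by 178 mm) begins 60 mm behind the grasp point.
Start: joints at [71.104, 18.312, 89.639, -0, 72.044, -1.146], TCP at [175.301, 547.642, 227.976] pointing down, gripper open.
Joint ranges: [-177.97, 177.97], [-48.28, 115.42], [12.27, 149.76], [-77.06, 257.06], [2.81, 150.46], [-146.56, 146.56]. Speed limits (degrees/s): [147.25, 147.25, 180, 180, 180, 180].

## Interface

Orientations are given as [roll, pitch, yaw] about the fixed x, y, z axes, in that order (R = Rz(yaw) Ry(pitch) Rx(roll)).
In Python, from workcell import * gives the robot as it stands. The module is installed in compiled form; this text tells all that it offers.
- The arm moves only by the shell command python3 -m crank 'ROWS' [FORCE]. ROWS is JSON, a list of rows, each an object of numbers: "grip": the finger opening in m, from 0 to 0.0912; "x", "y", "z": the shift along the tool's x, y, z in m; "yaw": the turn about the tool's z in rad. In form: [{"grip": .., "x": .., "y": .., "z": .., "yaw": ..}, ...]. A call has exactly 5 rows; each row is the pose to reach, as a shift and turn from the pose commanded when the call began, along the tool's axes at that moment; what a row does not reach only later rows make up. A row lasts 1/12 s, in which the tool goes at most 41.7 mm and 7.16 degrees, less where a joint would pass 70% of its speed; a pose out of reach is approached as far as the arm can. A call with a gripper value outside its range is refused whole. The fingers move at their own pace and stop on an object; FORCE is the grip in N (left out, the last holds). Time passes only in rows, so rows that repeat a pose let the fingers close, or fill a call up. It gives the time, the measured TCP pose, the force, the opening and the grip force at its end, in the units of the state.
- state(): the state, without advancing time (a new reading comes with each control period).
- grab_frame(name): name is "scene" or "top" or "wrist"; returns the picture (400x640x3 uint8, red, green, blue); there is no depth.
- camera_model(name): a dict with "intrinsics" (3x3 intrinsics, pixels), "R" (3x3) and "t" (3): a world point X has camera coordinates R X + t. Camera axes: x right, y down, z forward; pixel columns grow to the right and rows downward; lengths in mm; the calibration is good to about 2 mm. A picture is of the moment at which its call begins: read the wrist's pose just before it. camera_model takes no time and is no camera call; for the wrist camera it gives the pose at the moment of the call.
- job_done(): hands the job in; it is judged then, once.
The state is a dict: "time_s": time; "qpos": joint angles; "qvel": joint speeds; "effort": joint torques, N m; "ee_pos": TCP position; "ee_rot": TCP orientation; "force": force on the tool from outside, world axes, zero at the start; "torque": the same for the moment, N m; "gripper_width": finger opening in mm; "gripper_force": force on a finger pad.
Only numpy, scipy, OpenCV 4.12 (cv2) and the standard library are available. Lean on these libraries where they do the work, as an engineer would, in place of code of your own. Each camera call takes 0.05 s, during which the arm holds its last target. There are 200 camera calls.

## Task

The square sprinkle jars have been knocked over on the bench: stand every one of them upright, cap up, on the floor of the open drawer. When all of them stand in it, push the drawer gently home, past its catch until it seats fully shut with the jars still standing, and let go. Leave the bowl, the round tin and the spatula where they are.

Things in the scene. Friction and masses are not known exactly. Their poses are not given: they have to be found in the camera images.
- jar0: square white plastic jar with a black round screw cap and a brown label band; body 48 x 48 x 56 mm, cap 47 mm diameter and 22 mm high (78 mm in all), about 140 g. Origin at the centre of its underside, z axis from the underside to the cap. Starts lying on its side on the table (z axis level, origin 24 mm high). Absent in some starts.
- jar1: square white plastic jar with a black round screw cap and a brown label band; body 48 x 48 x 56 mm, cap 47 mm diameter and 22 mm high (78 mm in all), about 140 g. Origin at the centre of its underside, z axis from the underside to the cap. Starts lying on its side on the table (z axis level, origin 24 mm high). Absent in some starts.
- jar2: square white plastic jar with a black round screw cap and a brown label band; body 48 x 48 x 56 mm, cap 47 mm diameter and 22 mm high (78 mm in all), about 140 g. Origin at the centre of its underside, z axis from the underside to the cap. Starts lying on its side on the table (z axis level, origin 24 mm high). Absent in some starts.
- jar3: square white plastic jar with a black round screw cap and a brown label band; body 48 x 48 x 56 mm, cap 47 mm diameter and 22 mm high (78 mm in all), about 140 g. Origin at the centre of its underside, z axis from the underside to the cap. Starts lying on its side on the table (z axis level, origin 24 mm high). Absent in some starts.
- jar4: square white plastic jar with a black round screw cap and a brown label band; body 48 x 48 x 56 mm, cap 47 mm diameter and 22 mm high (78 mm in all), about 140 g. Origin at the centre of its underside, z axis from the underside to the cap. Starts lying on its side on the table (z axis level, origin 24 mm high). Absent in some starts.
- drawer_floor (a point): point on the drawer's floor (18 mm above the table), at the middle of the front panel's inner face, moving with the drawer; x into the unit (closing direction), y left, z up. Inside: x 0 to 190 mm, y -140 to 140 mm. Above the floor the side and back walls rise 28 mm, the front panel (12 mm thick, 316 wide) 54 mm. Only x below the drawer's joint value is open from above
- drawer_bar (a point): middle of the drawer's bar handle: a level steel bar 110 mm long along y, 35 mm in front of the front panel's outer face, 45 mm above the table; moves with the drawer, same axes as drawer_floor
- drawer (a joint): how far the drawer is pulled out, m: 0 fully shut, up to 0.18. A sprung ball catch resists from about 0.015 to 0.008 (some 3 N more) and then draws it in to 0
- unit_front (a point): middle of the lower edge of the front face of the white bench-top drawer unit (fixed; 230 mm deep, 320 mm wide, 132 mm high), on the table; x into the unit's depth, y left. The opening for the drawer's load is 102 mm high above the drawer floor
- bowl: white bowl, 150 mm across, 60 mm high, origin under its centre; bystander
- tin: round steel tin with a paper label standing upright, 66 mm diameter, 100 mm high, origin under its centre; bystander
- spatula: wooden spatula lying flat on the table, 220 mm long along its x axis, origin under its middle; bystander
There are look-alikes about, which are no part of the job. Leave any turquoise or yellow look-alike of the jar2 alone.

How it is judged:
By the outcome, as a careful person would: the job done as asked, in the order asked, and still so for the second after the job is handed in, with the robot touching nothing.
Of jar0, jar1, jar2, jar3, jar4 only 3 to 5 are there at a start; the rules pass over those that are not, and their reading is None.
At some moment in a run one of jar0, jar1, jar2, jar3, jar4 may be knocked a few centimetres aside while the robot is not near it.
Once in a run the grip may slacken for a moment while it holds something.
It also fails if it takes over 210 s, if anything falls off the work surface, if the arm or the gripper's body presses on something with over 40 N, if the wrist force passes 120 N, or if a joint passes its speed limit or range.

## Working session

There is one attempt and no reset: what is moved stays moved. The work goes in short steps, Python scripts to look and compute and a shell command to move; the robot and the scene stay as the last step left them, time stands still between calls to the robot, and variables do not carry over. Pictures are saved under pics/ and viewed, at most 14 in all, crops included, and the job is handed in when it is done.

```bash
mkdir -p pics; ls; cat > h.py <<'E'
from workcell import *
import numpy as np, cv2
def save(name,f,crop=None,s=1):
    im=grab_frame(name)
    np.save('pics/'+f+'.npy',im)
    if crop: im=im[crop[1]:crop[3],crop[0]:crop[2]]
    im=cv2.resize(im,None,fx=s,fy=s,interpolation=cv2.INTER_CUBIC)
    cv2.imwrite('pics/'+f+'.png',im[:,:,::-1])
def ray(cm,p):
    K,R,t=[np.array(cm[k]) for k in('intrinsics','R','t')]
    return -R.T@t, R.T@np.linalg.inv(K)@np.array([p[0],p[1],1.])
def onz(cm,p,z):
    c,d=ray(cm,p); return c+d*(z-c[2])/d[2]
def proj(cm,X):
    K,R,t=[np.array(cm[k]) for k in('intrinsics','R','t')]
    q=K@(R@np.array(X,float)+t); return q[:2]/q[2]
def tri(cms,ps):
    A=np.zeros((3,3));b=np.zeros(3)
    for cm,p in zip(cms,ps):
        c,d=ray(cm,p); d=d/np.linalg.norm(d); M=np.eye(3)-np.outer(d,d); A+=M;b+=M@c
    return np.linalg.solve(A,b)
E
python3 - <<'E'
from h import *
print(state())
save('top','top0',s=1.25); save('scene','scene0',s=1.25)
for n in('top','scene'):
    c=camera_model(n); print(n,c, ray(c,(320,200)))
E
```

```text
pics
{'time_s': 0.0, 'qpos': array([ 7.11035835e+01,  1.83510007e+01,  8.97038696e+01, -2.73876461e-04,
        7.20443987e+01, -1.14382998e+00]), 'qvel': array([-0.11147817, -0.02480036,  0.03254645, -0.01622578, -0.05785339,
       -0.07119419]), 'effort': array([ 2.63406355e-04, -4.12451577e+01, -2.31977624e+01,  7.26629421e-02,
        4.57052153e-02, -1.38669748e-04]), 'ee_pos': array([175.15192046, 547.18616878, 227.14386855]), 'ee_rot': array([-1.79900746e+02, -1.72129349e-03,  1.62247497e+02]), 'force': array([-0.18327621, -0.05026141,  0.78638527]), 'torque': array([-0.03982491,  0.01116998, -0.05044246]), 'gripper_force': 0.0, 'gripper_width': 90.96706648809914}
top {'intrinsics': array([[464.94507743,   0.        , 320.532364  ],
       [  0.        , 464.94507743, 192.44479236],
       [  0.        ,   0.        ,   1.        ]]), 'R': array([[-0.01161154, -0.9997368 ,  0.0197863 ],
       [-0.99727788,  0.01013752, -0.07303464],
       [ 0.07281483, -0.02058048, -0.99713311]]), 't': array([  13.45146491,  527.32802069, 1487.94379389])} (array([ 417.70438806,   38.7247299 , 1521.92508244]), array([ 0.05662268, -0.01927105, -0.99834256]))
scene {'intrinsics': array([[416.67700421,   0.        , 324.40929538],
       [  0.        , 416.67700421, 195.66805309],
       [  0.        ,   0.        ,   1.        ]]), 'R': array([[-0.8906232 ,  0.45453544, -0.01370621],
       [ 0.35875361,  0.6837869 , -0.63539856],
       [-0.27943903, -0.57081785, -0.7720627 ]]), 't': array([ 454.30399829, -154.99133939, 1369.77632107])} (array([842.98634819, 681.37655194, 965.29872016]), array([-0.26628466, -0.56851883, -0.77852353]))
```

View pics/top0.png

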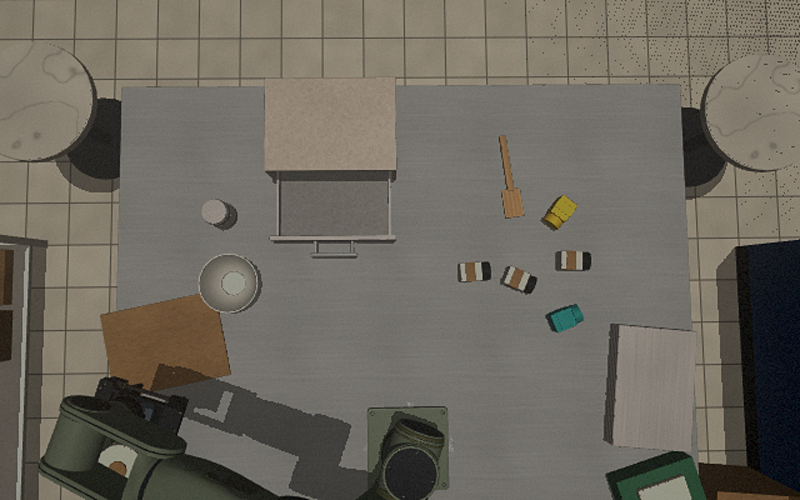

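View pics/scene0.png

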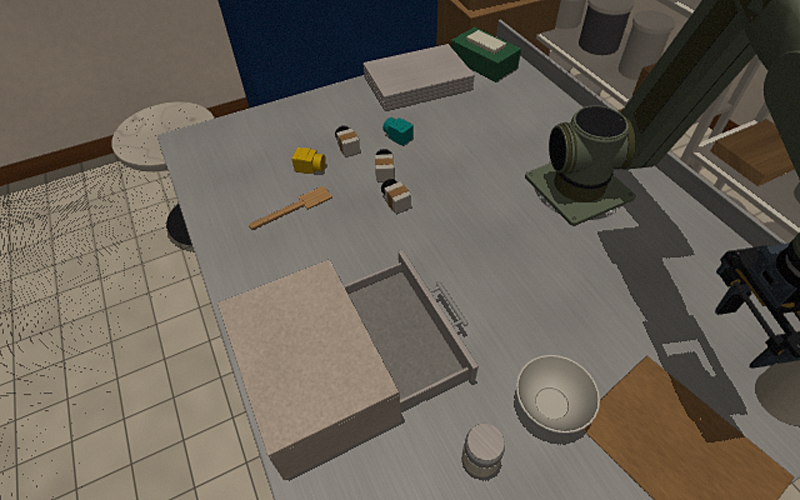

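The top view shows the three white jars with black caps and brown bands at about (474,271), (519,279) and (573,261). The look-alikes are yellow (560,212) and turquoise (565,318). The drawer is at (335,205), with its bar at (333,252). I'll crop both views and measure.

```bash
python3 - <<'E'
from h import *
a=np.load('pics/top0.npy')[185:245,355:485]; b=np.load('pics/scene0.npy')[90:180,225:340]
a=cv2.resize(a,None,fx=5,fy=5,interpolation=cv2.INTER_CUBIC)   # 650x300
b=cv2.resize(b,None,fx=3.3,fy=3.3,interpolation=cv2.INTER_CUBIC)
c=np.zeros((600,660,3),np.uint8); c[:300,:650]=a; c[302:302+b.shape[0],:b.shape[1]]=b[:298]
cv2.imwrite('pics/crop1.png',c[:,:,::-1])
ct,cs=camera_model('top'),camera_model('scene')
for n,p,z in [('jarA',(379,216.5),48),('jarB',(415,223),48),('jarC',(459,209),48)]: print(n,onz(ct,(p[0],p[1]),z))
# unit corners top: front-left, front-right, drawer panel corners, bar ends
for n,p,z in [('unitFL',(211.5,136.5),132),('unitFR',(317,136.5),132),('panelL',(217,191),72),('panelR',(316,191),72),('barL',(250,204),45),('barR',(284.5,204),45)]: print(n,onz(ct,p,z).round(1))
print(tri([ct,cs],[(211.5,136.5),(320,333)]), tri([ct,cs],[(316,191),(321,203)]))
E
```

```text
jarA [ 446.87181923 -176.47534758   48.        ]
jarB [ 424.9662482  -290.70864266   48.        ]
jarC [ 467.90129096 -432.8231178    48.        ]
unitFL [691.4 336.4 132. ]
unitFR [688.9  18.8 132. ]
panelL [531.4 331.2  72. ]
panelR [528.3  22.9  72. ]
barL [491.1 232.3  45. ]
barR [489.9 123.1  45. ]
[704.38052741 354.54041544  53.85141951] [530.74901984  22.30299627  47.18675737]
```

View pics/crop1.png

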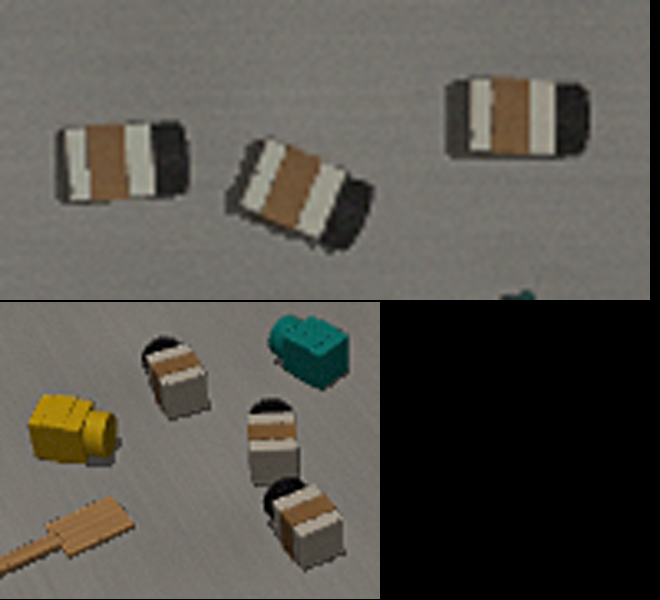

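```bash
python3 -m crank '[{"grip":0.09,"yaw":0.12,"z":-0.01},{"grip":0.09,"yaw":0.24,"z":-0.025},{"grip":0.09,"yaw":0.36,"z":-0.04},{"grip":0.09,"yaw":0.48,"z":-0.05},{"grip":0.09,"yaw":0.6,"z":-0.06}]' 10
python3 -m crank '[{"grip":0.09,"yaw":0.12},{"grip":0.09,"yaw":0.24},{"grip":0.09,"yaw":0.36},{"grip":0.09,"yaw":0.48},{"grip":0.09,"yaw":0.6}]'
python3 -m crank '[{"grip":0.09,"yaw":0.061},{"grip":0.09,"yaw":0.061},{"grip":0.09,"yaw":0.061},{"grip":0.09,"yaw":0.061},{"grip":0.09,"yaw":0.061}]'
```

```text
validation failed for argument at $[0]...
validation failed for argument at $[0]...
validation failed for argument at $[0]...
```

```bash
python3 -m crank '[{"grip":0.09,"x":0,"y":0,"z":-0.01,"yaw":0.12},{"grip":0.09,"x":0,"y":0,"z":-0.025,"yaw":0.24},{"grip":0.09,"x":0,"y":0,"z":-0.04,"yaw":0.36},{"grip":0.09,"x":0,"y":0,"z":-0.05,"yaw":0.48},{"grip":0.09,"x":0,"y":0,"z":-0.06,"yaw":0.6}]' 10
```

```text
time_s: 0.52
ee_pos: [175.3, 547.5, 288.3]
ee_rot: [-180.0, 0.0, 127.5]
force: [-0.1, -0.1, -0.9]
gripper_width: 90.0
gripper_force: 0.0
```

```bash
python3 -m crank '[{"grip":0.09,"x":0,"y":0,"z":0,"yaw":0.12},{"grip":0.09,"x":0,"y":0,"z":0,"yaw":0.24},{"grip":0.09,"x":0,"y":0,"z":0,"yaw":0.36},{"grip":0.09,"x":0,"y":0,"z":0,"yaw":0.48},{"grip":0.09,"x":0,"y":0,"z":0,"yaw":0.6}]' >/dev/null
python3 -m crank '[{"grip":0.09,"x":0,"y":0,"z":0,"yaw":0.061},{"grip":0.09,"x":0,"y":0,"z":0,"yaw":0.061},{"grip":0.09,"x":0,"y":0,"z":0,"yaw":0.061},{"grip":0.09,"x":0,"y":0,"z":0,"yaw":0.061},{"grip":0.09,"x":0,"y":0,"z":0,"yaw":0.061}]'
python3 -m crank '[{"grip":0.09,"x":-0.036,"y":0.02,"z":0,"yaw":0},{"grip":0.09,"x":-0.072,"y":0.04,"z":0,"yaw":0},{"grip":0.09,"x":-0.108,"y":0.06,"z":0,"yaw":0},{"grip":0.09,"x":-0.144,"y":0.08,"z":0,"yaw":0},{"grip":0.09,"x":-0.18,"y":0.1,"z":0,"yaw":0}]'
python3 -m crank '[{"grip":0.09,"x":-0.038,"y":0.016,"z":0,"yaw":0},{"grip":0.09,"x":-0.076,"y":0.032,"z":0,"yaw":0},{"grip":0.09,"x":-0.114,"y":0.048,"z":0,"yaw":0},{"grip":0.09,"x":-0.152,"y":0.064,"z":0,"yaw":0},{"grip":0.09,"x":-0.19,"y":0.08,"z":0,"yaw":0}]' >/dev/null
python3 -m crank '[{"grip":0.09,"x":-0.04,"y":0.008,"z":0,"yaw":0},{"grip":0.09,"x":-0.08,"y":0.016,"z":0,"yaw":0},{"grip":0.09,"x":-0.12,"y":0.024,"z":0,"yaw":0},{"grip":0.09,"x":-0.16,"y":0.032,"z":0,"yaw":0},{"grip":0.09,"x":-0.2,"y":0.04,"z":0,"yaw":0}]' >/dev/null
python3 -m crank '[{"grip":0.09,"x":-0.04,"y":0.005,"z":0,"yaw":0},{"grip":0.09,"x":-0.08,"y":0.01,"z":0,"yaw":0},{"grip":0.09,"x":-0.12,"y":0.015,"z":0,"yaw":0},{"grip":0.09,"x":-0.16,"y":0.02,"z":0,"yaw":0},{"grip":0.09,"x":-0.2,"y":0.025,"z":0,"yaw":0}]'
python3 - <<'E'
from h import *
c=camera_model('wrist'); np.save('pics/w1cm.npy',c,allow_pickle=True)
save('wrist','w1',s=1.25); print(c, ray(c,(320,200)), state()['ee_pos'])
E
```

```text
time_s: 1.35
ee_pos: [175.3, 547.6, 287.8]
ee_rot: [-180.0, 0.0, 90.1]
force: [-0.3, 0.1, 0.1]
gripper_width: 90.1
gripper_force: 0.0
time_s: 1.77
ee_pos: [275.7, 365.9, 288.0]
ee_rot: [180.0, -0.0, 90.1]
force: [1.0, -0.0, -0.7]
gripper_width: 89.6
gripper_force: 0.0
time_s: 3.02
ee_pos: [420.0, -224.5, 288.1]
ee_rot: [180.0, 0.0, 90.0]
force: [0.4, 0.6, 0.5]
gripper_width: 90.2
gripper_force: 0.0
{'intrinsics': array([[323.99601403,   0.        , 322.88036126],
       [  0.        , 323.99601403, 195.17533534],
       [  0.        ,   0.        ,   1.        ]]), 'R': array([[ 9.99999758e-01,  4.38659088e-04,  5.40249565e-04],
       [ 2.91584061e-04, -9.68999096e-01,  2.47064094e-01],
       [ 6.31878251e-04, -2.47063877e-01, -9.68998989e-01]]), 't': array([-420.73183517, -259.94286481,  392.39056944])} (array([ 420.55958542, -154.75430789,  444.67591387]), array([-0.00825389, -0.26149726, -0.96532473])) [ 421.30922707 -231.42872413  287.67412105]
```

View pics/w1.png

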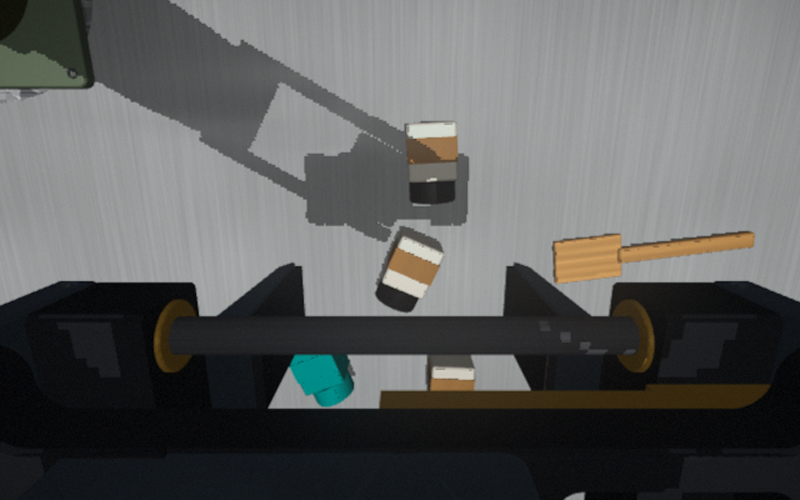

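The wrist view shows jar A's base edge at (431,122) and its cap end at (432,203). Jar B's base edge runs (402,233)–(443,246), with its cap end near (393,306). Jar C is mostly hidden behind the gripper at (452,375).

```bash
python3 - <<'E'
from h import *
ct=camera_model('top'); cw=np.load('pics/w1cm.npy',allow_pickle=True).item()
T=lambda p:(355+p[0]/5-.4,185+p[1]/5-.4)
W=lambda p:(p[0]/1.25-.1,p[1]/1.25-.1)
for n,t,w in [('Abase',(65,165),(431,122)),('Acap',(188,158),(432,203)),('Bbase',(253,170),(422,239)),('Bcap',(360,220),(394,307)),('Cbase',(470,117),(453,367)),('Ccap',(589,121),None)]:
    print(n,onz(ct,T(t),48).round(1), w and onz(cw,W(w),48).round(1), w and tri([ct,cw],[T(t),W(w)]).round(1))
E
```

```text
Abase [ 443.8 -140.1   48. ] [ 446.4 -137.6   48. ] [ 444.3 -138.2   66.3]
Acap [ 447.4 -218.5   48. ] [ 448.7 -214.1   48. ] [ 445.5 -207.4  103.1]
Bbase [ 439.3 -259.8   48. ] [ 439.2 -250.6   48. ] [ 443.5 -285.8  -89.7]
Bcap [ 406.8 -327.2   48. ] [ 410.6 -324.2   48. ] [ 408.4 -332.1   29.2]
Cbase [ 471.5 -399.6   48. ] [ 474.9 -394.8   48. ] [ 474.1 -401.8   37.8]
Ccap [ 468.1 -475.9   48. ] None None
```

```bash
python3 -m crank '[{"grip":0.09,"x":0.003,"y":0.006,"z":0.03,"yaw":0},{"grip":0.09,"x":0.006,"y":0.012,"z":0.06,"yaw":0},{"grip":0.09,"x":0.01,"y":0.02,"z":0.1,"yaw":0},{"grip":0.09,"x":0.012,"y":0.026,"z":0.13,"yaw":0},{"grip":0.09,"x":0.012,"y":0.026,"z":0.138,"yaw":0}]' 3
python3 -m crank '[{"grip":0.09,"x":0,"y":0,"z":0,"yaw":0},{"grip":0.09,"x":0,"y":0,"z":0,"yaw":0},{"grip":0.09,"x":0,"y":0,"z":0,"yaw":0},{"grip":0.09,"x":0,"y":0,"z":0,"yaw":0},{"grip":0.09,"x":0,"y":0,"z":0,"yaw":0}]'
python3 - <<'E'
from h import *
c=camera_model('wrist'); np.save('pics/w2cm.npy',c,allow_pickle=True)
save('wrist','w2',s=1.25); print(ray(c,(320,200))[0], state()['ee_pos'])
E
```

```text
time_s: 3.48
ee_pos: [444.3, -208.6, 145.5]
ee_rot: [-179.6, -0.2, 90.1]
force: [-0.9, 0.7, 0.1]
gripper_width: 90.1
gripper_force: 0.0
time_s: 3.9
ee_pos: [447.0, -210.8, 151.6]
ee_rot: [179.8, 0.1, 90.0]
force: [0.1, 0.6, -0.4]
gripper_width: 89.9
gripper_force: 0.0
[ 447.20097996 -140.87488106  308.08056789] [ 446.79918358 -210.75971139  151.30958626]
```

View pics/w2.png

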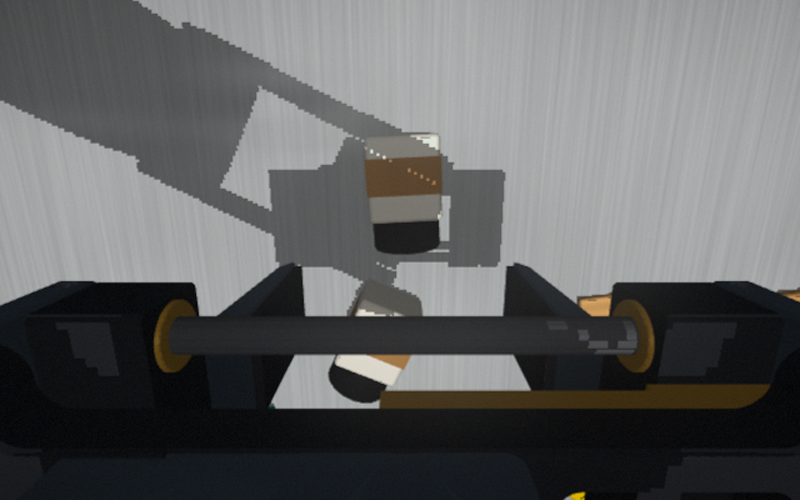

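Jar A now shows base corners (365,140) and (438,133), with the cap's far edge centred at (408,252). It is turned about 4°.

```bash
python3 - <<'E'
from h import *
c1,c2=[np.load(f'pics/w{i}cm.npy',allow_pickle=True).item() for i in(1,2)]
W=lambda p:(p[0]/1.25-.1,p[1]/1.25-.1)
for n,a,b in [('b0',(405,122),(365,140)),('b1',(457,122),(438,133)),('cap',(432,203),(408,252))]:
    print(n,onz(c2,W(b),48).round(1),onz(c1,W(a),48).round(1),tri([c1,c2],[W(a),W(b)]).round(1))
E
```

```text
b0 [ 423.9 -140.8   48. ] [ 422.  -137.6   48. ] [ 422.7 -139.1   43.7]
b1 [ 469.2 -136.6   48. ] [ 470.8 -137.6   48. ] [ 468.4 -137.5   63.3]
cap [ 450.8 -213.    48. ] [ 448.7 -214.1   48. ] [ 450.3 -216.4   34.5]
```

```bash
python3 -m crank '[{"grip":0.09,"x":0,"y":0.001,"z":0.03,"yaw":0},{"grip":0.09,"x":0,"y":0.003,"z":0.06,"yaw":0},{"grip":0.09,"x":0,"y":0.003,"z":0.09,"yaw":0},{"grip":0.09,"x":0,"y":0.003,"z":0.115,"yaw":0},{"grip":0.09,"x":0,"y":0.003,"z":0.13,"yaw":0}]' 3
python3 -m crank '[{"grip":0.08,"x":0,"y":0,"z":0,"yaw":0},{"grip":0.065,"x":0,"y":0,"z":0,"yaw":0},{"grip":0.05,"x":0,"y":0,"z":0,"yaw":0},{"grip":0.04,"x":0,"y":0,"z":0,"yaw":0},{"grip":0.04,"x":0,"y":0,"z":0,"yaw":0}]' 3
python3 -m crank '[{"grip":0.04,"x":0,"y":0,"z":0,"yaw":0},{"grip":0.04,"x":0,"y":0,"z":0,"yaw":0},{"grip":0.04,"x":0,"y":0,"z":0,"yaw":0},{"grip":0.04,"x":0,"y":0,"z":0,"yaw":0},{"grip":0.04,"x":0,"y":0,"z":0,"yaw":0}]' 3
```

```text
time_s: 4.37
ee_pos: [448.3, -209.9, 18.1]
ee_rot: [-179.9, -0.1, 90.0]
force: [0.0, 0.6, -0.3]
gripper_width: 90.1
gripper_force: 0.0
time_s: 4.78
ee_pos: [450.2, -210.8, 21.3]
ee_rot: [179.8, 0.1, 90.0]
force: [-0.0, -0.0, 0.2]
gripper_width: 59.6
gripper_force: 0.0
time_s: 5.2
ee_pos: [449.7, -210.6, 20.4]
ee_rot: [179.9, 0.0, 90.0]
force: [-0.9, -0.5, 4.5]
gripper_width: 48.1
gripper_force: 3.0
```

```bash
python3 -m crank '[{"grip":0.04,"x":0.005,"y":0,"z":-0.011,"yaw":0},{"grip":0.04,"x":0.011,"y":0,"z":-0.021,"yaw":0},{"grip":0.04,"x":0.019,"y":0,"z":-0.0305,"yaw":0},{"grip":0.04,"x":0.028,"y":0,"z":-0.038,"yaw":0},{"grip":0.04,"x":0.038,"y":0,"z":-0.0445,"yaw":0}]' 3
python3 -m crank '[{"grip":0.04,"x":0.011,"y":0,"z":-0.0045,"yaw":0},{"grip":0.04,"x":0.023,"y":0,"z":-0.007,"yaw":0},{"grip":0.04,"x":0.035,"y":0,"z":-0.008,"yaw":0},{"grip":0.04,"x":0.047,"y":0,"z":-0.007,"yaw":0},{"grip":0.04,"x":0.0585,"y":0,"z":-0.0045,"yaw":0}]' 3
python3 -m crank '[{"grip":0.04,"x":0,"y":0,"z":0,"yaw":0},{"grip":0.04,"x":0,"y":0,"z":0,"yaw":0},{"grip":0.04,"x":0,"y":0,"z":0,"yaw":0},{"grip":0.04,"x":0,"y":0,"z":0,"yaw":0},{"grip":0.04,"x":0,"y":0,"z":0,"yaw":0}]' 3
python3 - <<'E'
from h import *
save('scene','s2',crop=(220,60,420,260),s=3)
E
```

```text
time_s: 5.62
ee_pos: [449.4, -171.5, 65.3]
ee_rot: [180.0, 0.0, 90.0]
force: [-0.7, -0.3, -0.1]
gripper_width: 47.0
gripper_force: 3.6
time_s: 6.03
ee_pos: [449.2, -112.4, 68.8]
ee_rot: [180.0, -0.0, 90.0]
force: [0.3, -0.0, -0.8]
gripper_width: 46.7
gripper_force: 3.6
time_s: 6.45
ee_pos: [449.4, -114.3, 68.9]
ee_rot: [180.0, 0.0, 90.0]
force: [0.0, -0.1, -1.6]
gripper_width: 46.7
gripper_force: 3.6
```

View pics/s2.png

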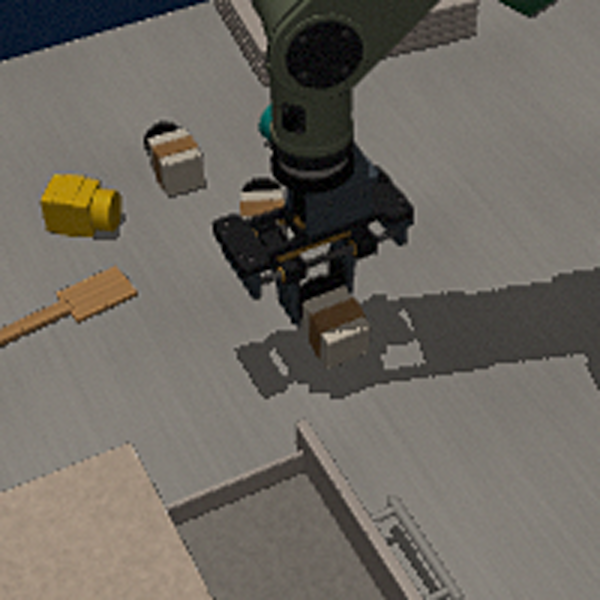

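The jar came up still nearly level because the pads hold it against turning. I'll turn it by pushing its base against the fixed side of the drawer unit: up first, then in.

```bash
python3 -m crank '[{"grip":0.04,"x":0,"y":0.035,"z":-0.01,"yaw":0},{"grip":0.04,"x":0,"y":0.07,"z":-0.02,"yaw":0},{"grip":0.04,"x":0,"y":0.105,"z":-0.02,"yaw":0},{"grip":0.04,"x":0,"y":0.14,"z":-0.02,"yaw":0},{"grip":0.04,"x":0,"y":0.175,"z":-0.02,"yaw":0}]' 3 >/dev/null
python3 -m crank '[{"grip":0.04,"x":0.007,"y":0.035,"z":0,"yaw":0},{"grip":0.04,"x":0.014,"y":0.07,"z":0,"yaw":0},{"grip":0.04,"x":0.02,"y":0.1,"z":0,"yaw":0},{"grip":0.04,"x":0.028,"y":0.125,"z":0,"yaw":0},{"grip":0.04,"x":0.034,"y":0.136,"z":0,"yaw":0}]' 3
python3 -m crank '[{"grip":0.04,"x":0,"y":0,"z":0,"yaw":0},{"grip":0.04,"x":0,"y":0,"z":0,"yaw":0},{"grip":0.04,"x":0,"y":0,"z":0,"yaw":0},{"grip":0.04,"x":0,"y":0,"z":0,"yaw":0},{"grip":0.04,"x":0,"y":0,"z":0,"yaw":0}]' 3
python3 - <<'E'
from h import *
save('scene','s3',crop=(180,60,400,260),s=3)
E
```

```text
time_s: 7.33
ee_pos: [763.5, -79.7, 88.3]
ee_rot: [179.9, -0.0, 90.0]
force: [0.1, 0.5, 0.4]
gripper_width: 39.8
gripper_force: 0.0
time_s: 7.75
ee_pos: [759.4, -80.5, 89.4]
ee_rot: [-180.0, -0.0, 90.0]
force: [0.4, -0.6, -0.2]
gripper_width: 40.1
gripper_force: 0.0
```

View pics/s3.png

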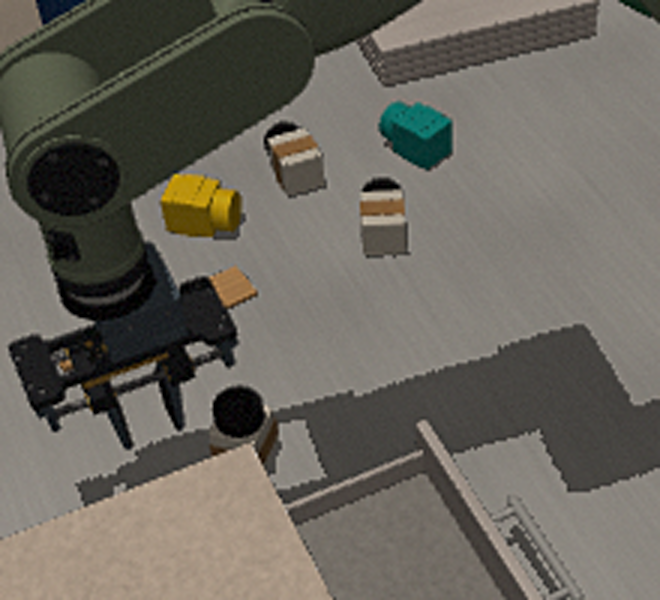

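The jar slipped out and came to rest near crop pixel (238,410) with its cap facing up. It appears to be standing. I'll locate it.

```bash
python3 - <<'E'
from h import *
cs,ct=camera_model('scene'),camera_model('top')
p=(180+238/3,60+409/3); X=onz(cs,p,78); print(X, proj(ct,X))
im=grab_frame('top'); np.save('pics/t2.npy',im)
u,v=proj(ct,X).astype(int)
c=cv2.resize(im[v-40:v+60,u-50:u+80],None,fx=5,fy=5,interpolation=cv2.INTER_CUBIC); print(u-50,v-40)
cv2.imwrite('pics/t2.png',c[:,:,::-1])
E
```

```text
[682.11990318 -56.04513063  78.        ] [340.61480108 141.78102311]
290 101
```

View pics/t2.png

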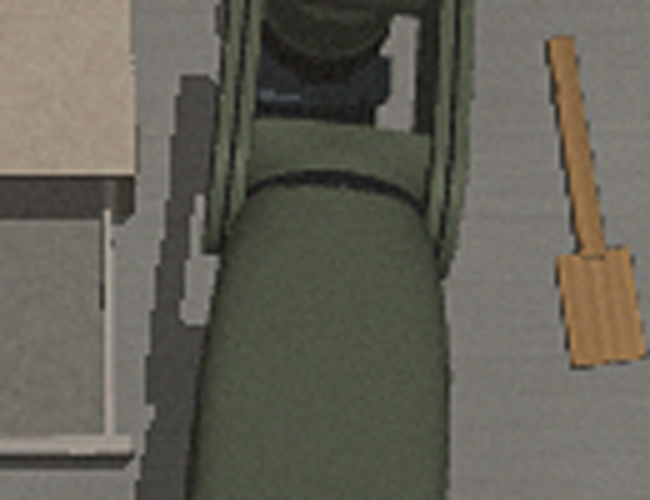

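```bash
python3 -m crank '[{"grip":0.09,"x":0,"y":0,"z":-0.035,"yaw":0},{"grip":0.09,"x":0,"y":0,"z":-0.07,"yaw":0},{"grip":0.09,"x":-0.01,"y":-0.03,"z":-0.105,"yaw":0},{"grip":0.09,"x":-0.03,"y":-0.06,"z":-0.13,"yaw":0},{"grip":0.09,"x":-0.05,"y":-0.07,"z":-0.15,"yaw":0}]' 3 >/dev/null
python3 -m crank '[{"grip":0.09,"x":0,"y":0,"z":0,"yaw":0},{"grip":0.09,"x":0,"y":0,"z":0,"yaw":0},{"grip":0.09,"x":0,"y":0,"z":0,"yaw":0},{"grip":0.09,"x":0,"y":0,"z":0,"yaw":0},{"grip":0.09,"x":0,"y":0,"z":0,"yaw":0}]' 3
python3 - <<'E'
from h import *
c=camera_model('wrist'); np.save('pics/w3cm.npy',c,allow_pickle=True)
save('wrist','w3',s=1.25); print(ray(c,(320,200))[0], state()['ee_pos'])
E
```

```text
time_s: 8.68
ee_pos: [690.3, -128.9, 236.9]
ee_rot: [-179.8, -0.1, 90.1]
force: [0.1, 0.6, -0.4]
gripper_width: 89.7
gripper_force: 0.0
[691.32884112 -59.33617484 393.49573896] [ 690.35370037 -128.99312976  237.02460132]
```

View pics/w3.png

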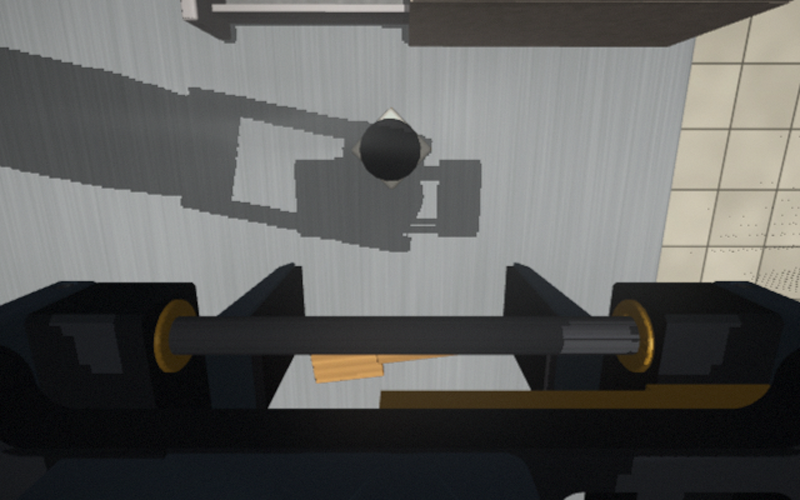

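The jar stands upright, turned 45°, with its cap centred at (390,150) and body corners at (391,109), (354,149), (430,147) and (391,187). The drawer's right side and the unit's side face run along the top of the picture.

```bash
python3 - <<'E'
from h import *
c=np.load('pics/w3cm.npy',allow_pickle=True).item(); cs=camera_model('scene')
W=lambda p:(p[0]/1.25-.1,p[1]/1.25-.1)
print(onz(c,W((390,150)),78),tri([c,cs],[W((390,150)),(180+238/3,60+409/3)]))
print('unit side low edge z0?',onz(c,W((560,47)),0),onz(c,W((410,47)),0))
print('panel outer corner',onz(c,W((183,15)),72),onz(c,W((232,42)),0))
print(state()['ee_pos'])
E
```

```text
[679.9156528  -65.77857147  78.        ] [679.70176996 -66.06546888  65.90220764]
unit side low edge z0? [829.24181859  22.26811679   0.        ] [695.56835147  22.18081241   0.        ]
panel outer corner [531.86842414  28.23572878  72.        ] [536.98881566  26.16725899   0.        ]
[ 690.35370037 -128.99312976  237.02460132]
```

```bash
python3 -m crank '[{"grip":0.09,"x":0.015,"y":-0.003,"z":0,"yaw":0.12},{"grip":0.09,"x":0.03,"y":-0.006,"z":0,"yaw":0.24},{"grip":0.09,"x":0.045,"y":-0.008,"z":0,"yaw":0.36},{"grip":0.09,"x":0.06,"y":-0.01,"z":0,"yaw":0.48},{"grip":0.09,"x":0.063,"y":-0.0105,"z":0,"yaw":0.6}]' 10 >/dev/null
python3 -m crank '[{"grip":0.09,"x":0,"y":0,"z":0.02,"yaw":0.12},{"grip":0.09,"x":0,"y":0,"z":0.04,"yaw":0.185},{"grip":0.09,"x":0,"y":0,"z":0.06,"yaw":0.185},{"grip":0.09,"x":0,"y":0,"z":0.08,"yaw":0.185},{"grip":0.09,"x":0,"y":0,"z":0.08,"yaw":0.185}]'
python3 -m crank '[{"grip":0.09,"x":0,"y":0,"z":0.02,"yaw":0},{"grip":0.09,"x":0,"y":0,"z":0.04,"yaw":0},{"grip":0.09,"x":0,"y":0,"z":0.06,"yaw":0},{"grip":0.09,"x":0,"y":0,"z":0.08,"yaw":0},{"grip":0.09,"x":0,"y":0,"z":0.1,"yaw":0}]'
python3 -m crank '[{"grip":0.07,"x":0,"y":0,"z":0,"yaw":0},{"grip":0.05,"x":0,"y":0,"z":0,"yaw":0},{"grip":0.04,"x":0,"y":0,"z":0,"yaw":0},{"grip":0.04,"x":0,"y":0,"z":0,"yaw":0},{"grip":0.04,"x":0,"y":0,"z":0,"yaw":0}]' 10
python3 -m crank '[{"grip":0.04,"x":0,"y":0,"z":0,"yaw":0},{"grip":0.04,"x":0,"y":0,"z":0,"yaw":0},{"grip":0.04,"x":0,"y":0,"z":0,"yaw":0},{"grip":0.04,"x":0,"y":0,"z":0,"yaw":0},{"grip":0.04,"x":0,"y":0,"z":0,"yaw":0}]' 15
```

```text
time_s: 9.57
ee_pos: [677.2, -65.9, 153.2]
ee_rot: [-179.5, 0.4, 45.1]
force: [-0.0, 0.5, -0.8]
gripper_width: 90.0
gripper_force: 0.0
time_s: 9.98
ee_pos: [680.5, -66.5, 58.7]
ee_rot: [180.0, -0.0, 45.1]
force: [0.7, 0.7, 0.2]
gripper_width: 90.2
gripper_force: 0.0
time_s: 10.4
ee_pos: [680.9, -66.9, 60.7]
ee_rot: [179.9, -0.1, 45.0]
force: [-0.5, -0.3, 0.1]
gripper_width: 59.3
gripper_force: 0.0
time_s: 10.82
ee_pos: [680.2, -66.8, 59.9]
ee_rot: [180.0, -0.1, 45.0]
force: [-1.1, 1.3, 5.7]
gripper_width: 48.1
gripper_force: 15.0
```

```bash
python3 -m crank '[{"grip":0.04,"x":0,"y":0,"z":-0.015,"yaw":-0.1},{"grip":0.04,"x":0,"y":0,"z":-0.035,"yaw":-0.22},{"grip":0.04,"x":0,"y":0,"z":-0.055,"yaw":-0.34},{"grip":0.04,"x":0,"y":0,"z":-0.075,"yaw":-0.46},{"grip":0.04,"x":0,"y":0,"z":-0.09,"yaw":-0.58}]' 15
python3 -m crank '[{"grip":0.04,"x":0,"y":0,"z":0,"yaw":-0.1},{"grip":0.04,"x":0,"y":0,"z":0,"yaw":-0.17},{"grip":0.04,"x":0,"y":0,"z":0,"yaw":-0.205},{"grip":0.04,"x":0,"y":0,"z":0,"yaw":-0.205},{"grip":0.04,"x":0,"y":0,"z":0,"yaw":-0.205}]'
python3 -m crank '[{"grip":0.04,"x":0.01,"y":-0.015,"z":0,"yaw":0},{"grip":0.04,"x":0.025,"y":-0.035,"z":0,"yaw":0},{"grip":0.04,"x":0.045,"y":-0.055,"z":0,"yaw":0},{"grip":0.04,"x":0.065,"y":-0.075,"z":0,"yaw":0},{"grip":0.04,"x":0.09,"y":-0.08,"z":0,"yaw":0}]'
python3 -m crank '[{"grip":0.04,"x":0.03,"y":0,"z":0,"yaw":0},{"grip":0.04,"x":0.06,"y":0,"z":0,"yaw":0},{"grip":0.04,"x":0.095,"y":0,"z":0,"yaw":0},{"grip":0.04,"x":0.13,"y":0,"z":0,"yaw":0},{"grip":0.04,"x":0.16,"y":0,"z":0,"yaw":0}]'
python3 -m crank '[{"grip":0.04,"x":0.03,"y":0,"z":0,"yaw":0},{"grip":0.04,"x":0.055,"y":0,"z":0,"yaw":0},{"grip":0.04,"x":0.0685,"y":0,"z":0,"yaw":0},{"grip":0.04,"x":0.0685,"y":0,"z":0,"yaw":0},{"grip":0.04,"x":0.0685,"y":0,"z":0,"yaw":0}]'
python3 - <<'E'
from h import *
print(state()['ee_pos'])
c=camera_model('wrist'); np.save('pics/w4cm.npy',c,allow_pickle=True)
save('wrist','w4',s=1.25)
E
```

```text
time_s: 11.23
ee_pos: [680.0, -67.0, 150.0]
ee_rot: [180.0, 0.0, 78.6]
force: [0.1, 0.6, -0.8]
gripper_width: 48.0
gripper_force: 15.0
time_s: 11.65
ee_pos: [679.5, -66.9, 148.2]
ee_rot: [-179.9, -0.0, 89.9]
force: [0.2, 0.2, -1.2]
gripper_width: 47.6
gripper_force: 15.0
time_s: 12.07
ee_pos: [596.4, 23.0, 148.5]
ee_rot: [-179.8, 0.0, 89.9]
force: [-0.1, -0.3, -0.7]
gripper_width: 48.1
gripper_force: 15.0
time_s: 12.48
ee_pos: [599.5, 185.2, 148.8]
ee_rot: [-180.0, -0.0, 90.0]
force: [1.0, -1.0, -1.0]
gripper_width: 48.0
gripper_force: 15.0
time_s: 12.9
ee_pos: [599.6, 251.3, 148.5]
ee_rot: [-180.0, 0.1, 90.0]
force: [-0.0, -1.3, -0.5]
gripper_width: 47.9
gripper_force: 15.0
[599.58342461 251.33461578 148.49845018]
```

View pics/w4.png

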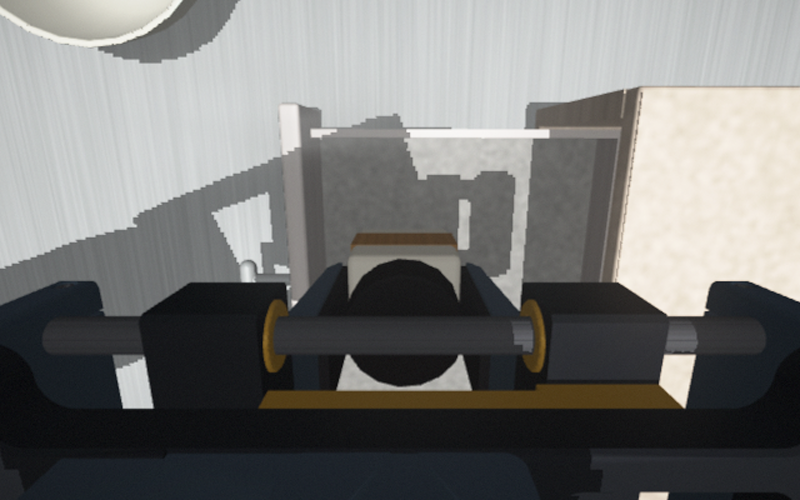

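Jar held upright over the left slot. The view shows the panel's top corner at (281–298,104), the left wall's top at row 130–137 and the unit's top front edge at column 640.

```bash
python3 - <<'E'
from h import *
c4=np.load('pics/w4cm.npy',allow_pickle=True).item(); ct=camera_model('top')
W=lambda p:(p[0]/1.25-.1,p[1]/1.25-.1)
for n,p,z in [('panel out',(281,104),72),('panel in',(299,106),72),('wall out',(430,128),46),('wall in',(430,137),46),('unit edge',(639,89),132),('panel foot in',(322,210),18),('bar end',(248,262),45)]: print(n,onz(c4,W(p),z).round(1))
print(tri([c4,ct],[W((281,104)),(217,191.5)]))
print(tri([c4,ct],[W((639,89)),(211.5,136.5)]))
E
```

```text
panel out [533.1 340.4  72. ]
panel in [542.9 339.4  72. ]
wall out [616.2 328.6  46. ]
wall in [616.3 323.3  46. ]
unit edge [694.6 341.3 132. ]
panel foot in [541.6 272.9  18. ]
bar end [495.8 242.1  45. ]
[529.91638849 338.09015558  56.22845469]
[691.56891536 338.31287596 135.49357635]
```

```bash
python3 -m crank '[{"grip":0.04,"x":0,"y":0,"z":0.02,"yaw":0},{"grip":0.04,"x":0,"y":0,"z":0.04,"yaw":0},{"grip":0.04,"x":0,"y":0,"z":0.055,"yaw":0},{"grip":0.04,"x":0,"y":0,"z":0.064,"yaw":0},{"grip":0.04,"x":0,"y":0,"z":0.067,"yaw":0}]' 15
python3 -m crank '[{"grip":0.04,"x":0,"y":0,"z":0.001,"yaw":0},{"grip":0.04,"x":0,"y":0,"z":0.002,"yaw":0},{"grip":0.04,"x":0,"y":0,"z":0.003,"yaw":0},{"grip":0.04,"x":0,"y":0,"z":0.004,"yaw":0},{"grip":0.04,"x":0,"y":0,"z":0.0045,"yaw":0}]' 15
```

```text
time_s: 13.37
ee_pos: [599.1, 249.7, 80.3]
ee_rot: [-179.8, 0.1, 89.9]
force: [0.3, 0.4, -0.8]
gripper_width: 47.8
gripper_force: 15.0
time_s: 13.78
ee_pos: [600.1, 251.8, 78.1]
ee_rot: [179.9, -0.0, 90.0]
force: [0.5, 0.7, -0.6]
gripper_width: 47.7
gripper_force: 15.0
```

```bash
python3 -m crank '[{"grip":0.04,"x":0,"y":0,"z":0.001,"yaw":0},{"grip":0.04,"x":0,"y":0,"z":0.0015,"yaw":0},{"grip":0.04,"x":0,"y":0,"z":0.0015,"yaw":0},{"grip":0.05,"x":0,"y":0,"z":0.0015,"yaw":0},{"grip":0.055,"x":0,"y":0,"z":0.0015,"yaw":0}]' 10
python3 -m crank '[{"grip":0.058,"x":0,"y":0,"z":0,"yaw":0},{"grip":0.06,"x":0,"y":0,"z":0,"yaw":0},{"grip":0.062,"x":0,"y":0,"z":0,"yaw":0},{"grip":0.062,"x":0,"y":0,"z":0,"yaw":0},{"grip":0.062,"x":0,"y":0,"z":0,"yaw":0}]'
python3 -m crank '[{"grip":0.062,"x":0,"y":0,"z":-0.015,"yaw":0},{"grip":0.062,"x":0,"y":0,"z":-0.04,"yaw":0},{"grip":0.062,"x":0,"y":0,"z":-0.08,"yaw":0},{"grip":0.062,"x":0,"y":0,"z":-0.12,"yaw":0},{"grip":0.062,"x":0,"y":0,"z":-0.15,"yaw":0}]'
```

```text
time_s: 14.2
ee_pos: [600.0, 251.8, 76.4]
ee_rot: [179.9, -0.0, 90.0]
force: [-0.0, -0.2, -0.2]
gripper_width: 53.7
gripper_force: 0.0
time_s: 14.62
ee_pos: [599.8, 251.6, 75.8]
ee_rot: [-180.0, 0.0, 90.0]
force: [-0.2, -0.4, 1.1]
gripper_width: 61.9
gripper_force: 0.0
time_s: 15.03
ee_pos: [600.4, 251.9, 229.4]
ee_rot: [179.8, -0.1, 90.0]
force: [1.3, 1.0, 0.8]
gripper_width: 62.2
gripper_force: 0.0
```

Jar A is placed. Next I'll get precise poses for B and C from their brown bands, in a fresh top picture, by code.

```bash
cat >> h.py <<'E'
def bands(cm,im,roi,z=48):
    u0,v0,u1,v1=roi; s=im[v0:v1,u0:u1].astype(int)
    m=((s[...,0]-s[...,2]>25)&(s[...,0]<200)&(s[...,0]-s[...,1]>10)&(s[...,1]-s[...,2]<45)).astype(np.uint8)
    n,l,st,ce=cv2.connectedComponentsWithStats(m)
    for i in range(1,n):
        if st[i,4]<30: continue
        v,u=np.nonzero(l==i); P=np.array([onz(cm,(a+u0,b+v0),z)[:2] for a,b in zip(u,v)])
        c=P.mean(0); w,V=np.linalg.eigh(np.cov(P.T))
        print('band',st[i,4],c.round(1),'ext',(np.sqrt(12*w)).round(1),'axis(deg)',np.degrees(np.arctan2(V[1,0],V[0,0])).round(1))
    d=(s.max(2)<45).astype(np.uint8); n,l,st,ce=cv2.connectedComponentsWithStats(d)
    for i in range(1,n):
        if 20<st[i,4]<3000: print('dark',st[i],onz(cm,ce[i]+[u0,v0],z)[:2].round(1))
E
python3 - <<'E'
from h import *
ct=camera_model('top'); im=grab_frame('top'); np.save('pics/t3.npy',im)
bands(ct,im,(355,185,490,245))
im=grab_frame('scene');np.save('pics/s4.npy',im)
# cap of jarA in drawer
print('scene cap pred',proj(camera_model('scene'),[600,252,96]),'top',proj(ct,[600,252,96]))
for w,cm in((np.load('pics/t3.npy'),ct),(im,camera_model('scene'))):
    u,v=proj(cm,[600,252,96]).astype(int); print(w[v-10:v+11:5,u-20:u+21:5].mean(2).astype(int))
E
```

```text
band 124 [ 472.  -424.8] ext [25.3 49.7] axis(deg) -91.4
band 118 [ 427.8 -283.8] ext [24.4 49.5] axis(deg) -111.3
dark [111  17   7  14  80] [ 468.4 -464.8]
dark [64 36 10 14 86] [ 409.9 -319. ]
scene cap pred [338.44766908 268.31167548] top [241.385444   167.91087593]
[[ 42  42  32  82  84  34  59 104 105]
 [ 36  40  33  23  45  32  66 107 104]
 [ 24  26  29  42  79  81  44 106 103]
 [ 39  40  72  71  89  82  33 105 109]
 [ 32  32  29  29  27  15  36  61 101]]
[[115 114 109 114 113 113  58  66  80]
 [113 109 111  13   0  36  61  61  84]
 [109 108  92   7   7   1  65  62  64]
 [114 120  18  14   8  11  73  58  64]
 [112 111  76  17   9   5  93  60  59]]
```

```bash
python3 -m crank '[{"grip":0.09,"x":-0.03,"y":-0.01,"z":0,"yaw":0},{"grip":0.09,"x":-0.069,"y":-0.023,"z":0,"yaw":0},{"grip":0.09,"x":-0.108,"y":-0.036,"z":0,"yaw":0},{"grip":0.09,"x":-0.147,"y":-0.049,"z":0,"yaw":0},{"grip":0.09,"x":-0.186,"y":-0.061,"z":0,"yaw":0}]' 3 >/dev/null
python3 -m crank '[{"grip":0.09,"x":-0.039,"y":-0.013,"z":0,"yaw":0},{"grip":0.09,"x":-0.078,"y":-0.026,"z":0,"yaw":0},{"grip":0.09,"x":-0.117,"y":-0.039,"z":0,"yaw":0},{"grip":0.09,"x":-0.156,"y":-0.052,"z":0,"yaw":0},{"grip":0.09,"x":-0.195,"y":-0.065,"z":0,"yaw":0}]' >/dev/null
python3 -m crank '[{"grip":0.09,"x":-0.039,"y":-0.013,"z":0,"yaw":0.08},{"grip":0.09,"x":-0.078,"y":-0.026,"z":0,"yaw":0.17},{"grip":0.09,"x":-0.117,"y":-0.039,"z":0,"yaw":0.26},{"grip":0.09,"x":-0.156,"y":-0.052,"z":0,"yaw":0.35},{"grip":0.09,"x":-0.195,"y":-0.065,"z":0,"yaw":0.419}]' >/dev/null
python3 -m crank '[{"grip":0.09,"x":0,"y":0,"z":0,"yaw":0},{"grip":0.09,"x":0,"y":0,"z":0,"yaw":0},{"grip":0.09,"x":0,"y":0,"z":0,"yaw":0},{"grip":0.09,"x":0,"y":0,"z":0,"yaw":0},{"grip":0.09,"x":0,"y":0,"z":0,"yaw":0}]'
python3 - <<'E'
from h import *
c=camera_model('wrist'); np.save('pics/w5cm.npy',c,allow_pickle=True)
im=grab_frame('wrist'); np.save('pics/w5.npy',im); p=state()['ee_pos']; print(p)
u,v=proj(c,[430,-282,48]).astype(int); print(u,v)
bands(c,im,(max(u-60,0),max(v-60,0),u+60,v+60))
E
```

```text
time_s: 16.8
ee_pos: [409.2, -323.0, 225.7]
ee_rot: [-180.0, -0.0, 66.1]
force: [0.5, -0.6, -0.2]
gripper_width: 90.2
gripper_force: 0.0
[ 409.31184073 -323.04268405  225.87432137]
324 137
band 1098 [ 430.8 -279.9] ext [23.3 48.6] axis(deg) -112.9
dark [ 40  87  41  20 774] [ 413.9 -315.7]
```

```bash
python3 -m crank '[{"grip":0.09,"x":-0.004,"y":0.001,"z":0.035,"yaw":0},{"grip":0.09,"x":-0.009,"y":0.002,"z":0.07,"yaw":0},{"grip":0.09,"x":-0.009,"y":0.002,"z":0.1,"yaw":0},{"grip":0.09,"x":-0.009,"y":0.002,"z":0.13,"yaw":0},{"grip":0.09,"x":-0.009,"y":0.002,"z":0.15,"yaw":0}]' 3
python3 -m crank '[{"grip":0.09,"x":0,"y":0,"z":0.02,"yaw":0},{"grip":0.09,"x":0,"y":0,"z":0.04,"yaw":0},{"grip":0.075,"x":0,"y":0,"z":0.055,"yaw":0},{"grip":0.06,"x":0,"y":0,"z":0.055,"yaw":0},{"grip":0.05,"x":0,"y":0,"z":0.055,"yaw":0}]' 3
python3 -m crank '[{"grip":0.045,"x":0,"y":0,"z":0,"yaw":0},{"grip":0.045,"x":0,"y":0,"z":0,"yaw":0},{"grip":0.045,"x":0,"y":0,"z":0,"yaw":0},{"grip":0.045,"x":0,"y":0,"z":0,"yaw":0},{"grip":0.045,"x":0,"y":0,"z":0,"yaw":0}]' 3
python3 -m crank '[{"grip":0.045,"x":0.0,"y":0,"z":-0.003,"yaw":0},{"grip":0.045,"x":0.001,"y":0,"z":-0.006,"yaw":0},{"grip":0.045,"x":0.003,"y":0,"z":-0.009,"yaw":0},{"grip":0.045,"x":0.004,"y":0,"z":-0.012,"yaw":0},{"grip":0.045,"x":0.006,"y":0,"z":-0.014,"yaw":0}]' 3
python3 - <<'E'
from h import *
c=camera_model('wrist'); np.save('pics/w6cm.npy',c,allow_pickle=True)
save('wrist','w6',s=1.25); print(state()['ee_pos'])
E
```

```text
time_s: 17.27
ee_pos: [406.4, -331.5, 73.5]
ee_rot: [-179.8, -0.1, 66.1]
force: [-0.4, -0.5, 0.3]
gripper_width: 90.1
gripper_force: 0.0
time_s: 17.68
ee_pos: [407.2, -332.5, 20.6]
ee_rot: [-179.9, -0.0, 66.1]
force: [0.5, 0.9, 0.7]
gripper_width: 73.3
gripper_force: 0.0
time_s: 18.1
ee_pos: [407.3, -333.7, 21.7]
ee_rot: [179.9, 0.0, 66.0]
force: [-1.7, -0.3, 1.3]
gripper_width: 46.6
gripper_force: 3.0
time_s: 18.52
ee_pos: [409.5, -327.9, 35.3]
ee_rot: [180.0, 0.0, 66.0]
force: [-0.4, 0.3, -0.7]
gripper_width: 46.4
gripper_force: 3.0
[ 409.71056707 -327.68596826   35.5825301 ]
```

View pics/w6.png

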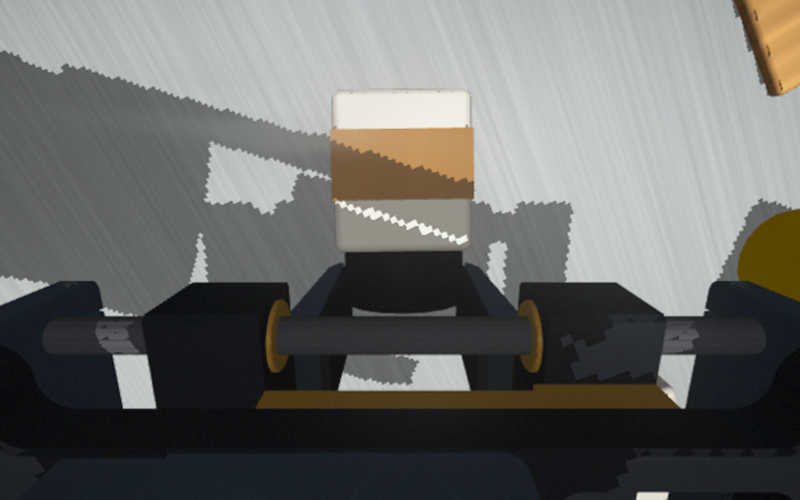

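Jar B's cap is in the pads, with its base edge at row 90 and its band at rows 128–200. The band stays fixed in this view unless the jar turns in the grip, so I can track the turn by code.

```bash
cat >> h.py <<'E'
def bandrow():
    im=grab_frame('wrist').astype(int); s=im[:270,255:390]
    m=(s[...,0]-s[...,2]>25)&(s[...,0]-s[...,1]>8)
    r=np.nonzero(m.sum(1)>50)[0]; w=(s.min(2)>110)|m
    print('band rows',(r.min()*1.25,r.max()*1.25,len(r)) if len(r) else None, state()['ee_pos'].round(1),state()['gripper_width'].round(1))
E
python3 -c "
from h import *
bandrow()"
python3 -m crank '[{"grip":0.045,"x":0.004,"y":0,"z":-0.007,"yaw":0},{"grip":0.045,"x":0.008,"y":0,"z":-0.013,"yaw":0},{"grip":0.045,"x":0.013,"y":0,"z":-0.019,"yaw":0},{"grip":0.045,"x":0.018,"y":0,"z":-0.023,"yaw":0},{"grip":0.045,"x":0.023,"y":0,"z":-0.026,"yaw":0}]' 3 | head -2
python3 -c "
from h import *
bandrow()"
```

```text
time_s: 19.03
ee_pos: [419.2, -306.8, 62.0]Traceback (most recent call last):
  File "<string>", line 3, in <module>
    bandrow()
    ~~~~~~~^^
  File "h.py", line 38, in bandrow
    print('band rows',(r.min()*1.25,r.max()*1.25,len(r)) if len(r) else None, state()['ee_pos'].round(1),state()['gripper_width'].round(1))
                                                                                                         ^^^^^^^^^^^^^^^^^^^^^^^^^^^^^^
AttributeError: 'float' object has no attribute 'round'
Traceback (most recent call last):
  File "h.py", line 38, in bandrow
    print('band rows',(r.min()*1.25,r.max()*1.25,len(r)) if len(r) else None, state()['ee_pos'].round(1),state()['gripper_width'].round(1))
                                                                                                         ^^^^^^^^^^^^^^^^^^^^^^^^^^^^^^
AttributeError: 'float' object has no attribute 'round'
```

```bash
sed -i "s/state()\['gripper_width'\].round(1)/round(float(state()['gripper_width']),1)/" h.py
python3 -c "
from h import *
bandrow()"
python3 -m crank '[{"grip":0.045,"x":0.01,"y":0,"z":-0.005,"yaw":0},{"grip":0.045,"x":0.02,"y":0,"z":-0.009,"yaw":0},{"grip":0.045,"x":0.031,"y":0,"z":-0.012,"yaw":0},{"grip":0.045,"x":0.043,"y":0,"z":-0.013,"yaw":0},{"grip":0.045,"x":0.055,"y":0,"z":-0.012,"yaw":0}]' 3 | head -2
python3 -c "
from h import *
bandrow()"
```

```text
band rows (np.float64(133.75), np.float64(182.5), 40) [ 419.4 -306.6   61.9] 47.1
time_s: 19.55
ee_pos: [441.8, -255.3, 73.1]
band rows (np.float64(183.75), np.float64(200.0), 14) [ 442.3 -253.6   72.8] 47.0
```

It is turning upright as the arc goes on. Now to finish the arc.

```bash
python3 -m crank '[{"grip":0.045,"x":0.004,"y":0,"z":0.001,"yaw":0},{"grip":0.045,"x":0.009,"y":0,"z":0.002,"yaw":0},{"grip":0.045,"x":0.013,"y":0,"z":0.003,"yaw":0},{"grip":0.045,"x":0.016,"y":0,"z":0.004,"yaw":0},{"grip":0.045,"x":0.018,"y":0,"z":0.004,"yaw":0}]' 3
python3 - <<'E'
from h import *
c=camera_model('wrist'); np.save('pics/w7cm.npy',c,allow_pickle=True)
bandrow()
im=grab_frame('wrist'); s=grab_frame('scene'); np.save('pics/w7.npy',im)
u,v=proj(camera_model('scene'),state()['ee_pos']).astype(int); print(u,v)
a=im[40:300,180:460]; b=cv2.resize(s[v-50:v+50,u-50:u+50],(260,260),interpolation=cv2.INTER_CUBIC)
o=np.hstack([cv2.resize(a,(380,353)),cv2.resize(b,(353,353))]); cv2.imwrite('pics/w7.png',o[:,:,::-1])
E
```

```text
time_s: 20.02
ee_pos: [448.4, -241.7, 69.9]
ee_rot: [179.9, 0.2, 66.1]
force: [-1.0, -3.6, 6.9]
gripper_width: 46.7
gripper_force: 6.3
band rows (np.float64(200.0), np.float64(205.0), 5) [ 448.7 -241.5   69.9] 47.5
306 131
```

View pics/w7.png

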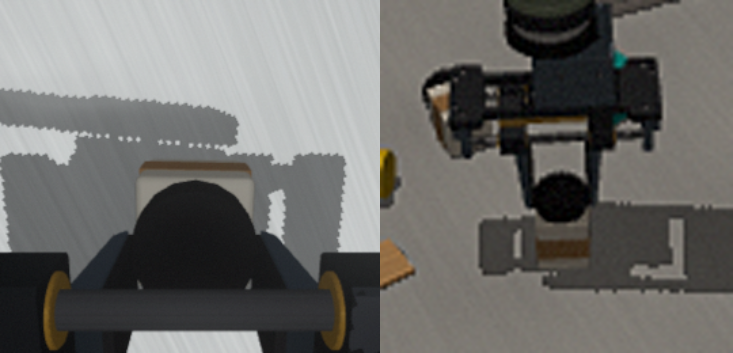

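Jar B looks upright. I'll release so it settles flat, re-centre, and regrip on the body.

```bash
python3 -m crank '[{"grip":0.05,"x":0,"y":0,"z":-0.001,"yaw":0},{"grip":0.055,"x":0,"y":0,"z":-0.001,"yaw":0},{"grip":0.06,"x":0,"y":0,"z":-0.001,"yaw":0},{"grip":0.068,"x":0,"y":0,"z":-0.001,"yaw":0},{"grip":0.07,"x":0,"y":0,"z":-0.001,"yaw":0}]' 5 | head -2
python3 - <<'E'
from h import *
c=camera_model('wrist'); im=grab_frame('wrist'); s=im[:230,200:440].astype(int)
m=(s.max(2)<45).astype(np.uint8); m[210:]=0
v,u=np.nonzero(m); print('dark top row',v.min(), 'u mid at rows', [(r,u[v==r].min()+200,u[v==r].max()+200) for r in range(v.min(),v.min()+40,6) if (v==r).any()])
for p in ([448.7,-241.5,78],): print(proj(c,p))
R=np.array([np.cos(np.radians(66)),np.sin(np.radians(66)),0])
for k in (0,5,10,15): print(k,proj(c,np.array([448.7,-241.5,78])+R*(k+23.5)).round(1), 'cap far edge')
E
```

```text
time_s: 20.58
ee_pos: [448.2, -240.0, 69.5]
dark top row 176 u mid at rows [(176, np.int64(320), np.int64(331)), (182, np.int64(302), np.int64(347)), (188, np.int64(294), np.int64(355)), (194, np.int64(290), np.int64(359)), (200, np.int64(286), np.int64(363)), (206, np.int64(283), np.int64(366))]
[324.0654402  260.28391939]
0 [324.1 215.2] cap far edge
5 [324.1 205.2] cap far edge
10 [324.1 195. ] cap far edge
15 [324.1 184.6] cap far edge
```

```bash
python3 -m crank '[{"grip":0.08,"x":0.0,"y":0,"z":0,"yaw":0},{"grip":0.08,"x":0.005,"y":0,"z":0,"yaw":0},{"grip":0.08,"x":0.01,"y":0,"z":0.002,"yaw":0},{"grip":0.08,"x":0.014,"y":0,"z":0.006,"yaw":0},{"grip":0.08,"x":0.014,"y":0,"z":0.01,"yaw":0}]' 15 | head -2
python3 -m crank '[{"grip":0.065,"x":0,"y":0,"z":0,"yaw":0},{"grip":0.05,"x":0,"y":0,"z":0,"yaw":0},{"grip":0.04,"x":0,"y":0,"z":0,"yaw":0},{"grip":0.04,"x":0,"y":0,"z":0,"yaw":0},{"grip":0.04,"x":0,"y":0,"z":0,"yaw":0}]' 15 | head -2
python3 -m crank '[{"grip":0.04,"x":0,"y":0,"z":0,"yaw":0},{"grip":0.04,"x":0,"y":0,"z":0,"yaw":0},{"grip":0.04,"x":0,"y":0,"z":0,"yaw":0},{"grip":0.04,"x":0,"y":0,"z":0,"yaw":0},{"grip":0.04,"x":0,"y":0,"z":0,"yaw":0}]' 15
python3 -m crank '[{"grip":0.04,"x":0,"y":0,"z":-0.02,"yaw":0},{"grip":0.04,"x":0,"y":0,"z":-0.04,"yaw":-0.05},{"grip":0.04,"x":0,"y":0,"z":-0.06,"yaw":-0.15},{"grip":0.04,"x":0,"y":0,"z":-0.08,"yaw":-0.25},{"grip":0.04,"x":0,"y":0,"z":-0.09,"yaw":-0.35}]' 15
python3 -m crank '[{"grip":0.04,"x":0,"y":0,"z":0,"yaw":-0.069},{"grip":0.04,"x":0,"y":0,"z":0,"yaw":-0.069},{"grip":0.04,"x":0,"y":0,"z":0,"yaw":-0.069},{"grip":0.04,"x":0,"y":0,"z":0,"yaw":-0.069},{"grip":0.04,"x":0,"y":0,"z":0,"yaw":-0.069}]' 15
python3 - <<'E'
from h import *
bandrow()
im=np.load('pics/w4.npy').astype(int)
def caprow(im):
    s=im[:230,200:440].astype(int); m=(s.max(2)<45); m[:,:60]=0; m[:,180:]=0; v,u=np.nonzero(m); return v.min(),np.nonzero((s[:,70:150,0]-s[:,70:150,2]>25).sum(1)>40)[0][[0,-1]]
print('ref A',caprow(im),'B',caprow(grab_frame('wrist')))
E
```

```text
time_s: 21.05
ee_pos: [454.5, -226.6, 59.6]
time_s: 21.47
ee_pos: [454.2, -227.6, 60.0]
time_s: 21.88
ee_pos: [454.3, -227.6, 60.1]
ee_rot: [180.0, 0.0, 66.0]
force: [0.2, -0.1, 0.2]
gripper_width: 48.5
gripper_force: 14.8
time_s: 22.3
ee_pos: [454.8, -227.6, 151.9]
ee_rot: [179.9, 0.0, 86.3]
force: [-0.2, 0.2, -1.8]
gripper_width: 48.4
gripper_force: 14.8
time_s: 22.72
ee_pos: [453.7, -227.2, 149.2]
ee_rot: [-179.9, -0.1, 89.9]
force: [0.8, -0.5, -1.4]
gripper_width: 47.9
gripper_force: 14.8
band rows (np.float64(232.5), np.float64(241.25), 8) [ 453.8 -227.3  149.3] 48.5
ref A (np.int64(208), array([187, 195])) B (np.int64(206), array([185, 193]))
```

```bash
python3 -m crank '[{"grip":0.04,"x":0.025,"y":0.01,"z":0,"yaw":0},{"grip":0.04,"x":0.06,"y":0.025,"z":0,"yaw":0},{"grip":0.04,"x":0.095,"y":0.04,"z":0,"yaw":0},{"grip":0.04,"x":0.13,"y":0.055,"z":0,"yaw":0},{"grip":0.04,"x":0.165,"y":0.07,"z":0,"yaw":0}]' 15 >/dev/null
python3 -m crank '[{"grip":0.04,"x":0.035,"y":0.015,"z":0,"yaw":0},{"grip":0.04,"x":0.07,"y":0.03,"z":0,"yaw":0},{"grip":0.04,"x":0.105,"y":0.045,"z":0,"yaw":0},{"grip":0.04,"x":0.14,"y":0.06,"z":0,"yaw":0},{"grip":0.04,"x":0.17,"y":0.076,"z":0,"yaw":0}]' 15
python3 -m crank '[{"grip":0.04,"x":0.03,"y":0,"z":0,"yaw":0},{"grip":0.04,"x":0.05,"y":0,"z":0,"yaw":0},{"grip":0.04,"x":0.065,"y":0,"z":0,"yaw":0},{"grip":0.04,"x":0.072,"y":0,"z":0,"yaw":0},{"grip":0.04,"x":0.072,"y":0,"z":0,"yaw":0}]' 15
python3 -m crank '[{"grip":0.04,"x":0,"y":0,"z":0.02,"yaw":0},{"grip":0.04,"x":0,"y":0,"z":0.04,"yaw":0},{"grip":0.04,"x":0,"y":0,"z":0.055,"yaw":0},{"grip":0.04,"x":0,"y":0,"z":0.064,"yaw":0},{"grip":0.04,"x":0,"y":0,"z":0.068,"yaw":0}]' 15
python3 -m crank '[{"grip":0.04,"x":0,"y":0,"z":0.001,"yaw":0},{"grip":0.04,"x":0,"y":0,"z":0.002,"yaw":0},{"grip":0.04,"x":0,"y":0,"z":0.003,"yaw":0},{"grip":0.04,"x":0,"y":0,"z":0.0035,"yaw":0},{"grip":0.04,"x":0,"y":0,"z":0.0045,"yaw":0}]' 15
```

```text
time_s: 23.65
ee_pos: [600.3, 110.1, 149.6]
ee_rot: [-180.0, -0.0, 90.0]
force: [0.8, -0.2, -1.0]
gripper_width: 48.2
gripper_force: 14.8
time_s: 24.07
ee_pos: [599.9, 180.6, 149.6]
ee_rot: [-180.0, 0.0, 90.1]
force: [0.1, -0.2, -0.7]
gripper_width: 47.9
gripper_force: 14.8
time_s: 24.48
ee_pos: [599.4, 178.0, 80.5]
ee_rot: [-179.8, 0.1, 89.9]
force: [0.0, 0.8, -1.5]
gripper_width: 48.2
gripper_force: 14.8
time_s: 24.9
ee_pos: [600.7, 179.7, 78.2]
ee_rot: [179.9, -0.0, 90.0]
force: [0.6, -0.7, 1.5]
gripper_width: 48.0
gripper_force: 14.8
```

```bash
python3 -m crank '[{"grip":0.04,"x":0,"y":0,"z":0.001,"yaw":0},{"grip":0.04,"x":0,"y":0,"z":0.001,"yaw":0},{"grip":0.04,"x":0,"y":0,"z":0.001,"yaw":0},{"grip":0.05,"x":0,"y":0,"z":0.001,"yaw":0},{"grip":0.055,"x":0,"y":0,"z":0.001,"yaw":0}]' 10
python3 -m crank '[{"grip":0.058,"x":0,"y":0,"z":0,"yaw":0},{"grip":0.06,"x":0,"y":0,"z":0,"yaw":0},{"grip":0.062,"x":0,"y":0,"z":0,"yaw":0},{"grip":0.062,"x":0,"y":0,"z":0,"yaw":0},{"grip":0.062,"x":0,"y":0,"z":0,"yaw":0}]' >/dev/null
python3 -m crank '[{"grip":0.062,"x":0,"y":0,"z":-0.015,"yaw":0},{"grip":0.062,"x":0,"y":0,"z":-0.04,"yaw":0},{"grip":0.062,"x":0,"y":0,"z":-0.08,"yaw":0},{"grip":0.062,"x":0,"y":0,"z":-0.12,"yaw":0},{"grip":0.062,"x":0,"y":0,"z":-0.15,"yaw":0}]' >/dev/null
python3 -m crank '[{"grip":0.09,"x":-0.03,"y":-0.006,"z":0,"yaw":0},{"grip":0.09,"x":-0.07,"y":-0.014,"z":0,"yaw":0},{"grip":0.09,"x":-0.11,"y":-0.022,"z":0,"yaw":0},{"grip":0.09,"x":-0.15,"y":-0.03,"z":0,"yaw":0},{"grip":0.09,"x":-0.19,"y":-0.038,"z":0,"yaw":0}]' 3 >/dev/null
python3 -m crank '[{"grip":0.09,"x":-0.04,"y":-0.008,"z":0,"yaw":0},{"grip":0.09,"x":-0.08,"y":-0.016,"z":0,"yaw":0},{"grip":0.09,"x":-0.12,"y":-0.024,"z":0,"yaw":0},{"grip":0.09,"x":-0.16,"y":-0.032,"z":0,"yaw":0},{"grip":0.09,"x":-0.2,"y":-0.04,"z":0,"yaw":0}]' >/dev/null
python3 -m crank '[{"grip":0.09,"x":-0.04,"y":-0.008,"z":0,"yaw":0},{"grip":0.09,"x":-0.08,"y":-0.016,"z":0,"yaw":0},{"grip":0.09,"x":-0.12,"y":-0.024,"z":0,"yaw":0},{"grip":0.09,"x":-0.16,"y":-0.032,"z":0,"yaw":0},{"grip":0.09,"x":-0.2,"y":-0.04,"z":0,"yaw":0}]' >/dev/null
python3 -m crank '[{"grip":0.09,"x":-0.025,"y":-0.005,"z":0,"yaw":0},{"grip":0.09,"x":-0.045,"y":-0.008,"z":0,"yaw":0},{"grip":0.09,"x":-0.06,"y":-0.01,"z":0,"yaw":0},{"grip":0.09,"x":-0.06,"y":-0.01,"z":0,"yaw":0},{"grip":0.09,"x":-0.06,"y":-0.01,"z":0,"yaw":0}]'
python3 -m crank '[{"grip":0.09,"x":0,"y":0,"z":0,"yaw":0},{"grip":0.09,"x":0,"y":0,"z":0,"yaw":0},{"grip":0.09,"x":0,"y":0,"z":0,"yaw":0},{"grip":0.09,"x":0,"y":0,"z":0,"yaw":0},{"grip":0.09,"x":0,"y":0,"z":0,"yaw":0}]' | head -2
python3 - <<'E'
from h import *
c=camera_model('wrist')
im=grab_frame('wrist'); np.save('pics/w8.npy',im); print(state()['ee_pos'])
u,v=proj(c,[474.5,-423,48]).astype(int); print(u,v)
bands(c,im,(max(u-60,0),max(v-60,0),u+60,v+60))
t=grab_frame('top'); np.save('pics/t4.npy',t); bands(camera_model('top'),t,(355,185,490,245))
E
```

```text
time_s: 25.32
ee_pos: [600.2, 179.7, 76.7]
ee_rot: [180.0, -0.0, 90.0]
force: [-0.3, -0.3, -0.3]
gripper_width: 53.6
gripper_force: 0.0
time_s: 27.82
ee_pos: [472.1, -470.2, 226.0]
ee_rot: [-180.0, -0.1, 90.0]
force: [0.0, 0.6, 0.8]
gripper_width: 90.3
gripper_force: 0.0
time_s: 28.23
ee_pos: [472.5, -469.7, 226.7]
[ 472.39871653 -469.92895769  226.61676968]
324 135
band 1103 [ 474.2 -421.3] ext [23.6 47.6] axis(deg) -92.4
dark [ 38  88  41  21 766] [ 472.1 -461.1]
band 110 [ 470.9 -425.8] ext [24.  48.5] axis(deg) -93.1
dark [111  17   7  14  93] [ 469.7 -464.5]
dark [124  37  11  23 124] [ 385.9 -514.3]
```

```bash
python3 -m crank '[{"grip":0.09,"x":-0.004,"y":-0.001,"z":0.035,"yaw":0.03},{"grip":0.09,"x":-0.0085,"y":-0.001,"z":0.07,"yaw":0.047},{"grip":0.09,"x":-0.0085,"y":-0.001,"z":0.1,"yaw":0.047},{"grip":0.09,"x":-0.0085,"y":-0.001,"z":0.13,"yaw":0.047},{"grip":0.09,"x":-0.0085,"y":-0.001,"z":0.15,"yaw":0.047}]' 3 | head -2
python3 -m crank '[{"grip":0.09,"x":0,"y":0,"z":0.02,"yaw":0},{"grip":0.09,"x":0,"y":0,"z":0.04,"yaw":0},{"grip":0.075,"x":0,"y":0,"z":0.055,"yaw":0},{"grip":0.06,"x":0,"y":0,"z":0.055,"yaw":0},{"grip":0.05,"x":0,"y":0,"z":0.055,"yaw":0}]' 3 |head -2
python3 -m crank '[{"grip":0.045,"x":0,"y":0,"z":0,"yaw":0},{"grip":0.045,"x":0,"y":0,"z":0,"yaw":0},{"grip":0.045,"x":0,"y":0,"z":0,"yaw":0},{"grip":0.045,"x":0,"y":0,"z":0,"yaw":0},{"grip":0.045,"x":0,"y":0,"z":0,"yaw":0}]' 3
python3 -m crank '[{"grip":0.045,"x":0.0,"y":0,"z":-0.003,"yaw":0},{"grip":0.045,"x":0.001,"y":0,"z":-0.006,"yaw":0},{"grip":0.045,"x":0.003,"y":0,"z":-0.009,"yaw":0},{"grip":0.045,"x":0.004,"y":0,"z":-0.012,"yaw":0},{"grip":0.045,"x":0.006,"y":0,"z":-0.014,"yaw":0}]' 3
python3 -m crank '[{"grip":0.045,"x":0.004,"y":0,"z":-0.007,"yaw":0},{"grip":0.045,"x":0.008,"y":0,"z":-0.013,"yaw":0},{"grip":0.045,"x":0.013,"y":0,"z":-0.019,"yaw":0},{"grip":0.045,"x":0.018,"y":0,"z":-0.023,"yaw":0},{"grip":0.045,"x":0.023,"y":0,"z":-0.026,"yaw":0}]' 3 | head -2
python3 -c "
from h import *
bandrow()"
```

```text
time_s: 28.75
ee_pos: [470.1, -477.8, 73.2]
time_s: 29.17
ee_pos: [470.9, -478.6, 20.8]
time_s: 29.58
ee_pos: [471.6, -479.4, 22.5]
ee_rot: [179.9, 0.1, 87.3]
force: [-0.9, -0.7, 2.9]
gripper_width: 46.7
gripper_force: 3.0
time_s: 30.0
ee_pos: [471.5, -472.9, 35.8]
ee_rot: [180.0, 0.0, 87.3]
force: [-0.1, -0.2, -0.2]
gripper_width: 46.7
gripper_force: 3.0
time_s: 30.42
ee_pos: [472.8, -449.9, 62.6]
band rows (np.float64(135.0), np.float64(183.75), 40) [ 473.  -449.1   63. ] 47.2
```

Same as jar B at this stage, so I'll carry on with the arc.

```bash
python3 -m crank '[{"grip":0.045,"x":0.01,"y":0,"z":-0.005,"yaw":0},{"grip":0.045,"x":0.02,"y":0,"z":-0.009,"yaw":0},{"grip":0.045,"x":0.031,"y":0,"z":-0.012,"yaw":0},{"grip":0.045,"x":0.043,"y":0,"z":-0.013,"yaw":0},{"grip":0.045,"x":0.055,"y":0,"z":-0.012,"yaw":0}]' 3 | head -2
python3 -c "
from h import *
bandrow()"
python3 -m crank '[{"grip":0.045,"x":0.004,"y":0,"z":0.001,"yaw":0},{"grip":0.045,"x":0.009,"y":0,"z":0.002,"yaw":0},{"grip":0.045,"x":0.013,"y":0,"z":0.003,"yaw":0},{"grip":0.045,"x":0.016,"y":0,"z":0.004,"yaw":0},{"grip":0.045,"x":0.018,"y":0,"z":0.004,"yaw":0}]' 3
python3 -c "
from h import *
bandrow()"
```

```text
time_s: 30.88
ee_pos: [475.1, -393.4, 73.5]
band rows (np.float64(190.0), np.float64(203.75), 12) [ 474.8 -390.8   73. ] 46.5
time_s: 31.35
ee_pos: [476.4, -378.8, 70.4]
ee_rot: [179.9, 0.2, 87.3]
force: [1.8, -1.6, 0.7]
gripper_width: 47.0
gripper_force: 4.0
band rows (np.float64(203.75), np.float64(211.25), 7) [ 476.6 -378.2   70.3] 47.1
```

Upright. Releasing so it settles, then re-centring, regripping and lifting.

```bash
python3 -m crank '[{"grip":0.05,"x":0,"y":0,"z":-0.001,"yaw":0},{"grip":0.055,"x":0,"y":0,"z":-0.001,"yaw":0},{"grip":0.06,"x":0,"y":0,"z":-0.001,"yaw":0},{"grip":0.068,"x":0,"y":0,"z":-0.001,"yaw":0},{"grip":0.07,"x":0,"y":0,"z":-0.001,"yaw":0}]' 5 | head -2
python3 - <<'E'
from h import *
im=grab_frame('wrist'); s=im[:210,200:440].astype(int)
m=(s.max(2)<45); v,u=np.nonzero(m); print(v.min(),[(r,u[v==r].min()+200,u[v==r].max()+200) for r in range(v.min(),v.min()+34,8) if (v==r).any()])
E
python3 -m crank '[{"grip":0.08,"x":0.0,"y":0,"z":0,"yaw":0},{"grip":0.08,"x":0.005,"y":0,"z":0,"yaw":0},{"grip":0.08,"x":0.01,"y":0,"z":0.002,"yaw":0},{"grip":0.08,"x":0.014,"y":0,"z":0.006,"yaw":0},{"grip":0.08,"x":0.014,"y":0,"z":0.01,"yaw":0}]' 15 | head -2
python3 -m crank '[{"grip":0.065,"x":0,"y":0,"z":0,"yaw":0},{"grip":0.05,"x":0,"y":0,"z":0,"yaw":0},{"grip":0.04,"x":0,"y":0,"z":0,"yaw":0},{"grip":0.04,"x":0,"y":0,"z":0,"yaw":0},{"grip":0.04,"x":0,"y":0,"z":0,"yaw":0}]' 15 | head -2
python3 -m crank '[{"grip":0.04,"x":0,"y":0,"z":0,"yaw":0},{"grip":0.04,"x":0,"y":0,"z":0,"yaw":0},{"grip":0.04,"x":0,"y":0,"z":0,"yaw":0},{"grip":0.04,"x":0,"y":0,"z":0,"yaw":0},{"grip":0.04,"x":0,"y":0,"z":0,"yaw":0}]' 15
python3 -m crank '[{"grip":0.04,"x":0,"y":0,"z":-0.02,"yaw":0},{"grip":0.04,"x":0,"y":0,"z":-0.04,"yaw":-0.02},{"grip":0.04,"x":0,"y":0,"z":-0.06,"yaw":-0.047},{"grip":0.04,"x":0,"y":0,"z":-0.08,"yaw":-0.047},{"grip":0.04,"x":0,"y":0,"z":-0.09,"yaw":-0.047}]' 15
python3 -m crank '[{"grip":0.04,"x":0,"y":0,"z":0,"yaw":0},{"grip":0.04,"x":0,"y":0,"z":0,"yaw":0},{"grip":0.04,"x":0,"y":0,"z":0,"yaw":0},{"grip":0.04,"x":0,"y":0,"z":0,"yaw":0},{"grip":0.04,"x":0,"y":0,"z":0,"yaw":0}]' 15
python3 -c "
from h import *
bandrow()"
```

```text
time_s: 31.82
ee_pos: [475.8, -376.8, 69.9]
180 [(180, np.int64(325), np.int64(326)), (188, np.int64(300), np.int64(348)), (196, np.int64(292), np.int64(357)), (204, np.int64(286), np.int64(362))]
time_s: 32.28
ee_pos: [476.5, -361.8, 60.1]
time_s: 32.7
ee_pos: [476.7, -363.3, 60.5]
time_s: 33.12
ee_pos: [476.8, -363.3, 60.5]
ee_rot: [180.0, 0.0, 87.3]
force: [0.1, -0.3, 0.7]
gripper_width: 48.0
gripper_force: 15.0
time_s: 33.53
ee_pos: [477.2, -363.5, 152.6]
ee_rot: [179.9, 0.1, 90.0]
force: [0.4, -0.2, -1.3]
gripper_width: 47.6
gripper_force: 15.0
time_s: 33.95
ee_pos: [476.1, -362.6, 149.0]
ee_rot: [-179.9, -0.1, 90.0]
force: [0.2, -0.5, -1.0]
gripper_width: 47.6
gripper_force: 15.0
band rows (np.float64(236.25), np.float64(247.5), 10) [ 476.2 -362.7  149.3] 48.0
```

```bash
python3 -m crank '[{"grip":0.04,"x":0.025,"y":0.007,"z":0,"yaw":0},{"grip":0.04,"x":0.06,"y":0.016,"z":0,"yaw":0},{"grip":0.04,"x":0.098,"y":0.026,"z":0,"yaw":0},{"grip":0.04,"x":0.136,"y":0.036,"z":0,"yaw":0},{"grip":0.04,"x":0.174,"y":0.046,"z":0,"yaw":0}]' 15 >/dev/null
python3 -m crank '[{"grip":0.04,"x":0.038,"y":0.01,"z":0,"yaw":0},{"grip":0.04,"x":0.076,"y":0.02,"z":0,"yaw":0},{"grip":0.04,"x":0.114,"y":0.03,"z":0,"yaw":0},{"grip":0.04,"x":0.152,"y":0.04,"z":0,"yaw":0},{"grip":0.04,"x":0.187,"y":0.05,"z":0,"yaw":0}]' 15 >/dev/null
python3 -m crank '[{"grip":0.04,"x":0.03,"y":0.01,"z":0,"yaw":0},{"grip":0.04,"x":0.06,"y":0.018,"z":0,"yaw":0},{"grip":0.04,"x":0.085,"y":0.024,"z":0,"yaw":0},{"grip":0.04,"x":0.1,"y":0.028,"z":0,"yaw":0},{"grip":0.04,"x":0.11,"y":0.028,"z":0,"yaw":0}]' 15
python3 -m crank '[{"grip":0.04,"x":0,"y":0,"z":0,"yaw":0},{"grip":0.04,"x":0,"y":0,"z":0.01,"yaw":0},{"grip":0.04,"x":0,"y":0,"z":0.025,"yaw":0},{"grip":0.04,"x":0,"y":0,"z":0.045,"yaw":0},{"grip":0.04,"x":0,"y":0,"z":0.06,"yaw":0}]' 15
python3 -m crank '[{"grip":0.04,"x":0,"y":0,"z":0.004,"yaw":0},{"grip":0.04,"x":0,"y":0,"z":0.007,"yaw":0},{"grip":0.04,"x":0,"y":0,"z":0.009,"yaw":0},{"grip":0.04,"x":0,"y":0,"z":0.011,"yaw":0},{"grip":0.04,"x":0,"y":0,"z":0.012,"yaw":0}]' 15
```

```text
time_s: 35.25
ee_pos: [601.1, 109.6, 149.9]
ee_rot: [-180.0, -0.0, 90.1]
force: [-0.3, 0.3, -2.2]
gripper_width: 47.9
gripper_force: 15.0
time_s: 35.67
ee_pos: [599.5, 105.9, 88.7]
ee_rot: [-179.9, 0.1, 89.9]
force: [0.6, 0.6, -1.7]
gripper_width: 48.1
gripper_force: 15.0
time_s: 36.08
ee_pos: [601.1, 107.7, 79.1]
ee_rot: [179.9, -0.0, 90.0]
force: [1.1, 0.3, -1.5]
gripper_width: 47.5
gripper_force: 15.0
```

```bash
python3 -m crank '[{"grip":0.04,"x":0,"y":0,"z":0.001,"yaw":0},{"grip":0.04,"x":0,"y":0,"z":0.0015,"yaw":0},{"grip":0.04,"x":0,"y":0,"z":0.0015,"yaw":0},{"grip":0.05,"x":0,"y":0,"z":0.0015,"yaw":0},{"grip":0.055,"x":0,"y":0,"z":0.0015,"yaw":0}]' 10
python3 -m crank '[{"grip":0.058,"x":0,"y":0,"z":0,"yaw":0},{"grip":0.06,"x":0,"y":0,"z":0,"yaw":0},{"grip":0.062,"x":0,"y":0,"z":0,"yaw":0},{"grip":0.062,"x":0,"y":0,"z":0,"yaw":0},{"grip":0.062,"x":0,"y":0,"z":0,"yaw":0}]' >/dev/null
python3 -m crank '[{"grip":0.062,"x":0,"y":0,"z":-0.015,"yaw":0},{"grip":0.062,"x":0,"y":0,"z":-0.04,"yaw":0},{"grip":0.062,"x":0,"y":0,"z":-0.08,"yaw":0},{"grip":0.062,"x":0,"y":0,"z":-0.12,"yaw":0},{"grip":0.062,"x":0,"y":0,"z":-0.14,"yaw":0}]' >/dev/null
python3 -m crank '[{"grip":0.03,"x":0.01,"y":-0.03,"z":0,"yaw":0},{"grip":0,"x":0.025,"y":-0.065,"z":0,"yaw":0},{"grip":0,"x":0.04,"y":-0.1,"z":0,"yaw":0},{"grip":0,"x":0.055,"y":-0.135,"z":0,"yaw":0},{"grip":0,"x":0.07,"y":-0.17,"z":0,"yaw":0}]' 10 
python3 -m crank '[{"grip":0,"x":0,"y":0,"z":0,"yaw":0},{"grip":0,"x":0,"y":0,"z":0,"yaw":0},{"grip":0,"x":0,"y":0,"z":0,"yaw":0},{"grip":0,"x":0,"y":0,"z":0,"yaw":0},{"grip":0,"x":0,"y":0,"z":0,"yaw":0}]' 10 
python3 - <<'E'
from h import *
t=grab_frame('top'); s=grab_frame('scene'); np.save('pics/t5.npy',t); np.save('pics/s5.npy',s)
a=cv2.resize(t[:,60:580],(520,400))  # full table native
b=cv2.resize(t[120:215,200:330],(520,380),interpolation=cv2.INTER_CUBIC)[:190]
o=np.zeros((600,800,3),np.uint8)
o[:300,:390]=cv2.resize(a,(390,300)); o[:300,395:795]=cv2.resize(t[120:215,200:327],(400,300),interpolation=cv2.INTER_CUBIC)
o[302:600,:477]=cv2.resize(s,(477,298)); o[302:600,480:800]=cv2.resize(s[190:360,230:412],(320,298),interpolation=cv2.INTER_CUBIC)
cv2.imwrite('pics/o5.png',o[:,:,::-1])
E
```

```text
time_s: 36.5
ee_pos: [600.9, 108.1, 77.3]
ee_rot: [179.9, -0.0, 90.0]
force: [0.1, -0.8, -0.6]
gripper_width: 53.7
gripper_force: 0.0
time_s: 37.75
ee_pos: [428.9, 178.2, 216.9]
ee_rot: [-180.0, -0.0, 90.0]
force: [-0.7, 1.0, 0.7]
gripper_width: 31.6
gripper_force: 0.0
time_s: 38.17
ee_pos: [431.8, 177.6, 216.8]
ee_rot: [180.0, -0.0, 89.9]
force: [0.5, 0.3, 0.0]
gripper_width: 1.1
gripper_force: 0.0
```

View pics/o5.png

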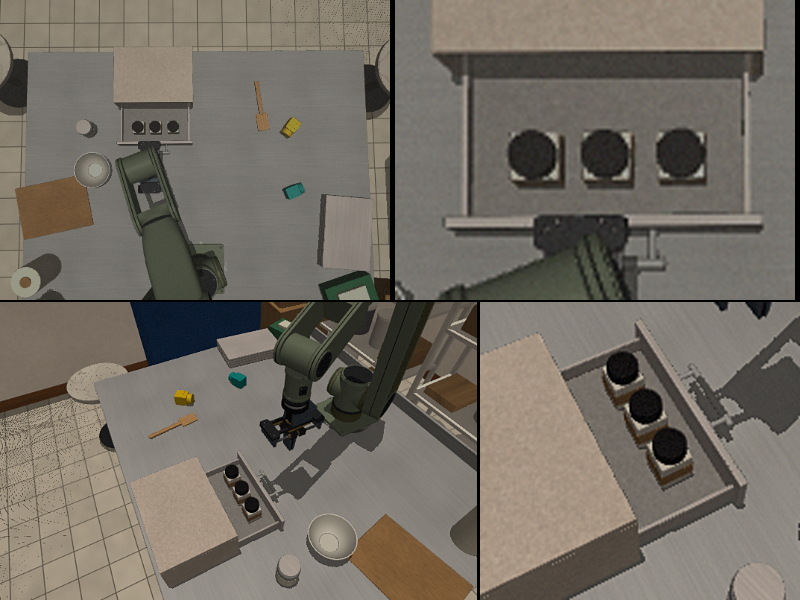

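All three jars stand in the drawer, as both the top and scene views show. No other white jars are about, and the bowl, tin and spatula look untouched. For the push I'll turn the gripper 90° so its body stays clear of the unit, and push on the bar.

```bash
python3 -m crank '[{"grip":0,"x":0,"y":0,"z":0.015,"yaw":-0.12},{"grip":0,"x":0,"y":0,"z":0.03,"yaw":-0.24},{"grip":0,"x":0,"y":0,"z":0.045,"yaw":-0.36},{"grip":0,"x":0,"y":0,"z":0.06,"yaw":-0.48},{"grip":0,"x":0,"y":0,"z":0.07,"yaw":-0.6}]' 10 >/dev/null
python3 -m crank '[{"grip":0,"x":0,"y":0,"z":0.015,"yaw":-0.12},{"grip":0,"x":0,"y":0,"z":0.03,"yaw":-0.24},{"grip":0,"x":0,"y":0,"z":0.045,"yaw":-0.36},{"grip":0,"x":0,"y":0,"z":0.06,"yaw":-0.48},{"grip":0,"x":0,"y":0,"z":0.07,"yaw":-0.6}]' >/dev/null
python3 -m crank '[{"grip":0,"x":0,"y":0,"z":0.01,"yaw":-0.12},{"grip":0,"x":0,"y":0,"z":0.02,"yaw":-0.24},{"grip":0,"x":0,"y":0,"z":0.03,"yaw":-0.36},{"grip":0,"x":0,"y":0,"z":0.032,"yaw":-0.371},{"grip":0,"x":0,"y":0,"z":0.032,"yaw":-0.371}]'
python3 -m crank '[{"grip":0,"x":-0.006,"y":0.001,"z":0,"yaw":0},{"grip":0,"x":-0.012,"y":0.002,"z":0,"yaw":0},{"grip":0,"x":-0.018,"y":0.002,"z":0,"yaw":0},{"grip":0,"x":-0.024,"y":0.002,"z":0,"yaw":0},{"grip":0,"x":-0.028,"y":0.002,"z":0,"yaw":0}]'
python3 -m crank '[{"grip":0,"x":-0.003,"y":0,"z":0,"yaw":0},{"grip":0,"x":-0.006,"y":0,"z":0,"yaw":0},{"grip":0,"x":-0.009,"y":0,"z":0,"yaw":0},{"grip":0,"x":-0.012,"y":0,"z":0,"yaw":0},{"grip":0,"x":-0.015,"y":0,"z":0,"yaw":0}]'
python3 -m crank '[{"grip":0,"x":-0.003,"y":0,"z":0,"yaw":0},{"grip":0,"x":-0.006,"y":0,"z":0,"yaw":0},{"grip":0,"x":-0.009,"y":0,"z":0,"yaw":0},{"grip":0,"x":-0.012,"y":0,"z":0,"yaw":0},{"grip":0,"x":-0.015,"y":0,"z":0,"yaw":0}]'
```

```text
time_s: 39.52
ee_pos: [430.6, 177.6, 44.2]
ee_rot: [-180.0, -0.1, 179.8]
force: [-0.4, -0.3, -0.5]
gripper_width: 0.5
gripper_force: 0.0
time_s: 39.93
ee_pos: [460.1, 180.2, 45.4]
ee_rot: [180.0, 0.1, 180.0]
force: [0.4, 0.0, -0.4]
gripper_width: 0.5
gripper_force: 0.0
time_s: 40.35
ee_pos: [473.4, 179.9, 44.9]
ee_rot: [-180.0, -0.1, -180.0]
force: [-0.3, 0.2, 0.5]
gripper_width: 0.5
gripper_force: 0.1
time_s: 40.77
ee_pos: [488.8, 179.9, 44.9]
ee_rot: [-180.0, -0.0, -180.0]
force: [-1.2, -0.5, 0.1]
gripper_width: 0.8
gripper_force: 0.5
```

```bash
for i in 1; do python3 -m crank '[{"grip":0,"x":-0.004,"y":0,"z":0,"yaw":0},{"grip":0,"x":-0.008,"y":0,"z":0,"yaw":0},{"grip":0,"x":-0.012,"y":0,"z":0,"yaw":0},{"grip":0,"x":-0.016,"y":0,"z":0,"yaw":0},{"grip":0,"x":-0.02,"y":0,"z":0,"yaw":0}]'; done
python3 - <<'E'
from h import *
t0,t=np.load('pics/t5.npy').astype(int),grab_frame('top').astype(int)
for u in (222,305):  # panel column profile
    for im in (t0,t): print(u,im[150:205,u-1:u+2].mean((1,2)).astype(int).tolist())
E
```

```text
time_s: 41.18
ee_pos: [509.0, 179.9, 44.9]
ee_rot: [-180.0, -0.0, -180.0]
force: [-1.2, 0.1, -1.0]
gripper_width: 0.8
gripper_force: 0.5
222 [110, 109, 112, 109, 110, 110, 110, 108, 109, 109, 110, 108, 108, 113, 110, 109, 111, 111, 110, 108, 109, 109, 110, 108, 108, 110, 107, 108, 108, 109, 109, 109, 108, 107, 108, 108, 109, 107, 100, 142, 142, 149, 41, 55, 69, 115, 115, 113, 111, 110, 111, 110, 114, 114, 113]
222 [111, 111, 112, 111, 110, 111, 111, 110, 110, 110, 111, 107, 108, 110, 108, 110, 110, 109, 108, 108, 110, 107, 107, 109, 107, 107, 82, 148, 141, 146, 74, 48, 60, 67, 119, 115, 114, 115, 111, 113, 112, 113, 112, 115, 115, 114, 114, 114, 112, 111, 111, 114, 117, 115, 115]
305 [108, 108, 107, 107, 107, 106, 105, 105, 109, 105, 105, 105, 104, 106, 104, 107, 107, 105, 104, 104, 106, 108, 109, 105, 104, 101, 103, 105, 103, 105, 102, 103, 110, 106, 103, 105, 106, 88, 146, 145, 153, 55, 51, 66, 117, 115, 113, 111, 110, 112, 111, 113, 115, 113, 112]
305 [108, 105, 106, 107, 105, 108, 107, 106, 107, 108, 107, 108, 106, 104, 102, 105, 105, 106, 104, 106, 106, 107, 107, 105, 104, 108, 124, 143, 146, 113, 44, 53, 67, 119, 115, 115, 115, 112, 114, 113, 113, 114, 114, 113, 113, 114, 116, 111, 111, 112, 111, 115, 115, 115, 115]
```

```bash
python3 -m crank '[{"grip":0,"x":-0.004,"y":0,"z":0,"yaw":0},{"grip":0,"x":-0.008,"y":0,"z":0,"yaw":0},{"grip":0,"x":-0.012,"y":0,"z":0,"yaw":0},{"grip":0,"x":-0.016,"y":0,"z":0,"yaw":0},{"grip":0,"x":-0.02,"y":0,"z":0,"yaw":0}]' | sed -n 2,4p
python3 -m crank '[{"grip":0,"x":-0.004,"y":0,"z":0,"yaw":0},{"grip":0,"x":-0.008,"y":0,"z":0,"yaw":0},{"grip":0,"x":-0.012,"y":0,"z":0,"yaw":0},{"grip":0,"x":-0.016,"y":0,"z":0,"yaw":0},{"grip":0,"x":-0.02,"y":0,"z":0,"yaw":0}]' | sed -n 2,4p
python3 -m crank '[{"grip":0,"x":-0.004,"y":0,"z":0,"yaw":0},{"grip":0,"x":-0.008,"y":0,"z":0,"yaw":0},{"grip":0,"x":-0.012,"y":0,"z":0,"yaw":0},{"grip":0,"x":-0.016,"y":0,"z":0,"yaw":0},{"grip":0,"x":-0.02,"y":0,"z":0,"yaw":0}]' | sed -n 2,4p
python3 -m crank '[{"grip":0,"x":-0.004,"y":0,"z":0,"yaw":0},{"grip":0,"x":-0.008,"y":0,"z":0,"yaw":0},{"grip":0,"x":-0.012,"y":0,"z":0,"yaw":0},{"grip":0,"x":-0.016,"y":0,"z":0,"yaw":0},{"grip":0,"x":-0.019,"y":0,"z":0,"yaw":0}]' | sed -n 2,4p
python3 -m crank '[{"grip":0,"x":-0.002,"y":0,"z":0,"yaw":0},{"grip":0,"x":-0.004,"y":0,"z":0,"yaw":0},{"grip":0,"x":-0.006,"y":0,"z":0,"yaw":0},{"grip":0,"x":-0.008,"y":0,"z":0,"yaw":0},{"grip":0,"x":-0.01,"y":0,"z":0,"yaw":0}]' | sed -n 2,4p
python3 -m crank '[{"grip":0,"x":-0.0015,"y":0,"z":0,"yaw":0},{"grip":0,"x":-0.003,"y":0,"z":0,"yaw":0},{"grip":0,"x":-0.0045,"y":0,"z":0,"yaw":0},{"grip":0,"x":-0.006,"y":0,"z":0,"yaw":0},{"grip":0,"x":-0.0075,"y":0,"z":0,"yaw":0}]' | sed -n 2,4p
```

```text
ee_pos: [529.0, 180.0, 45.0]
ee_rot: [180.0, 0.0, -180.0]
force: [-0.8, 0.2, 0.2]
ee_pos: [549.0, 180.0, 44.9]
ee_rot: [180.0, 0.0, -180.0]
force: [-0.2, -0.7, 0.2]
ee_pos: [569.0, 179.9, 44.9]
ee_rot: [180.0, -0.0, -180.0]
force: [-0.9, -0.1, -0.3]
ee_pos: [588.2, 180.0, 44.9]
ee_rot: [180.0, 0.0, -180.0]
force: [-0.2, -0.9, -0.5]
ee_pos: [597.7, 180.0, 45.0]
ee_rot: [180.0, -0.0, -180.0]
force: [-0.9, -0.7, 0.9]
ee_pos: [605.2, 180.0, 44.9]
ee_rot: [180.0, 0.0, -180.0]
force: [-1.1, -0.5, -0.2]
```

```bash
python3 -m crank '[{"grip":0,"x":-0.001,"y":0,"z":0,"yaw":0},{"grip":0,"x":-0.002,"y":0,"z":0,"yaw":0},{"grip":0,"x":-0.003,"y":0,"z":0,"yaw":0},{"grip":0,"x":-0.004,"y":0,"z":0,"yaw":0},{"grip":0,"x":-0.005,"y":0,"z":0,"yaw":0}]' | sed -n '2p;4p'
python3 -m crank '[{"grip":0,"x":-0.001,"y":0,"z":0,"yaw":0},{"grip":0,"x":-0.002,"y":0,"z":0,"yaw":0},{"grip":0,"x":-0.003,"y":0,"z":0,"yaw":0},{"grip":0,"x":-0.004,"y":0,"z":0,"yaw":0},{"grip":0,"x":-0.005,"y":0,"z":0,"yaw":0}]' | sed -n '2p;4p'
python3 -m crank '[{"grip":0,"x":-0.001,"y":0,"z":0,"yaw":0},{"grip":0,"x":-0.002,"y":0,"z":0,"yaw":0},{"grip":0,"x":-0.003,"y":0,"z":0,"yaw":0},{"grip":0,"x":-0.003,"y":0,"z":0,"yaw":0},{"grip":0,"x":-0.003,"y":0,"z":0,"yaw":0}]' | sed -n '2p;4p'
python3 - <<'E'
from h import *
t=grab_frame('top').astype(int)
for u in (222,305): print(u,t[125:170,u-1:u+2].mean((1,2)).astype(int).tolist())
E
```

```text
ee_pos: [609.4, 180.0, 44.9]
force: [-4.5, 0.7, 3.0]
ee_pos: [613.9, 180.0, 44.9]
force: [-3.7, -0.8, 1.7]
ee_pos: [619.3, 180.2, 45.1]
force: [0.2, -0.3, -0.2]
222 [139, 139, 135, 137, 138, 136, 137, 136, 136, 138, 138, 94, 58, 66, 67, 65, 68, 147, 140, 147, 79, 48, 53, 58, 68, 87, 121, 117, 118, 119, 116, 116, 117, 115, 114, 116, 116, 116, 116, 113, 113, 117, 115, 116, 115]
305 [143, 141, 140, 141, 137, 140, 141, 140, 139, 145, 150, 47, 60, 64, 61, 60, 82, 142, 147, 151, 42, 51, 55, 64, 70, 123, 118, 118, 118, 119, 116, 117, 117, 115, 116, 116, 114, 115, 113, 114, 117, 116, 115, 116, 114]
```

```bash
python3 -m crank '[{"grip":0,"x":-0.0005,"y":0,"z":0,"yaw":0},{"grip":0,"x":-0.001,"y":0,"z":0,"yaw":0},{"grip":0,"x":-0.0015,"y":0,"z":0,"yaw":0},{"grip":0,"x":-0.002,"y":0,"z":0,"yaw":0},{"grip":0,"x":-0.002,"y":0,"z":0,"yaw":0}]' | sed -n '2p;4p'
python3 -m crank '[{"grip":0,"x":-0.0005,"y":0,"z":0,"yaw":0},{"grip":0,"x":-0.001,"y":0,"z":0,"yaw":0},{"grip":0,"x":-0.0015,"y":0,"z":0,"yaw":0},{"grip":0,"x":-0.002,"y":0,"z":0,"yaw":0},{"grip":0,"x":-0.002,"y":0,"z":0,"yaw":0}]' | sed -n '2p;4p'
python3 -m crank '[{"grip":0,"x":-0.0005,"y":0,"z":0,"yaw":0},{"grip":0,"x":-0.001,"y":0,"z":0,"yaw":0},{"grip":0,"x":-0.0015,"y":0,"z":0,"yaw":0},{"grip":0,"x":-0.0015,"y":0,"z":0,"yaw":0},{"grip":0,"x":-0.0015,"y":0,"z":0,"yaw":0}]' | sed -n '2p;4p'
python3 - <<'E'
from h import *
t=grab_frame('top').astype(int)
for u in (222,305): print(u,t[138:150,u-1:u+2].mean((1,2)).astype(int).tolist())
E
```

```text
ee_pos: [620.3, 180.1, 45.0]
force: [-0.8, 0.3, 0.5]
ee_pos: [622.5, 180.0, 45.0]
force: [-0.3, -0.0, -0.0]
ee_pos: [623.6, 179.9, 44.9]
force: [-1.4, 0.3, -0.1]
222 [66, 67, 59, 80, 146, 152, 42, 52, 55, 63, 69, 120]
305 [61, 59, 98, 143, 150, 92, 50, 50, 56, 69, 69, 122]
```

```bash
python3 -m crank '[{"grip":0,"x":-0.0005,"y":0,"z":0,"yaw":0},{"grip":0,"x":-0.001,"y":0,"z":0,"yaw":0},{"grip":0,"x":-0.0015,"y":0,"z":0,"yaw":0},{"grip":0,"x":-0.002,"y":0,"z":0,"yaw":0},{"grip":0,"x":-0.002,"y":0,"z":0,"yaw":0}]' | sed -n '2p;4p'
python3 -m crank '[{"grip":0,"x":-0.0005,"y":0,"z":0,"yaw":0},{"grip":0,"x":-0.001,"y":0,"z":0,"yaw":0},{"grip":0,"x":-0.0015,"y":0,"z":0,"yaw":0},{"grip":0,"x":-0.002,"y":0,"z":0,"yaw":0},{"grip":0,"x":-0.002,"y":0,"z":0,"yaw":0}]' | sed -n '2p;4p'
python3 - <<'E'
from h import *
t=grab_frame('top').astype(int)
for u in (222,305): print(u,t[138:150,u-1:u+2].mean((1,2)).astype(int).tolist())
E
```

```text
ee_pos: [624.0, 179.9, 44.9]
force: [-5.5, 0.3, 3.7]
ee_pos: [624.1, 179.9, 44.9]
force: [-10.6, 0.3, 7.2]
222 [68, 69, 61, 77, 148, 152, 43, 55, 54, 61, 68, 121]
305 [61, 58, 75, 147, 151, 87, 49, 53, 57, 68, 66, 120]
```

The drawer is against its hard stop at x 624, past the catch. Backing off and checking.

```bash
python3 -m crank '[{"grip":0,"x":0.004,"y":0,"z":0,"yaw":0},{"grip":0,"x":0.012,"y":0,"z":0,"yaw":0},{"grip":0,"x":0.03,"y":0,"z":0,"yaw":0},{"grip":0,"x":0.055,"y":0,"z":0,"yaw":0},{"grip":0,"x":0.085,"y":0,"z":0,"yaw":0}]' | sed -n '2p;4p'
python3 -m crank '[{"grip":0,"x":0.02,"y":0,"z":-0.02,"yaw":0},{"grip":0,"x":0.04,"y":0,"z":-0.05,"yaw":0},{"grip":0,"x":0.06,"y":0,"z":-0.09,"yaw":0},{"grip":0,"x":0.08,"y":0,"z":-0.12,"yaw":0},{"grip":0,"x":0.09,"y":0,"z":-0.14,"yaw":0}]' >/dev/null
python3 -m crank '[{"grip":0,"x":0,"y":0,"z":0,"yaw":0},{"grip":0,"x":0,"y":0,"z":0,"yaw":0},{"grip":0,"x":0,"y":0,"z":0,"yaw":0},{"grip":0,"x":0,"y":0,"z":0,"yaw":0},{"grip":0,"x":0,"y":0,"z":0,"yaw":0}]'
python3 - <<'E'
from h import *
t=grab_frame('top'); s=grab_frame('scene')
for u in (222,305): print(u,t[138:150,u-1:u+2].mean((1,2)).astype(int).tolist())
o=np.vstack([cv2.resize(t[50:300,80:480],(480,300)),cv2.resize(s,(480,300))]); cv2.imwrite('pics/o6.png',o[:,:,::-1])
E
```

```text
ee_pos: [543.4, 180.1, 45.0]
force: [-0.8, 0.0, -0.7]
time_s: 48.47
ee_pos: [452.5, 179.7, 183.4]
ee_rot: [-179.9, -0.1, 180.0]
force: [-0.1, -0.4, -0.2]
gripper_width: 0.4
gripper_force: 0.0
222 [67, 66, 59, 77, 144, 148, 42, 52, 54, 60, 68, 119]
305 [60, 61, 76, 145, 148, 83, 51, 50, 55, 68, 69, 118]
```

View pics/o6.png

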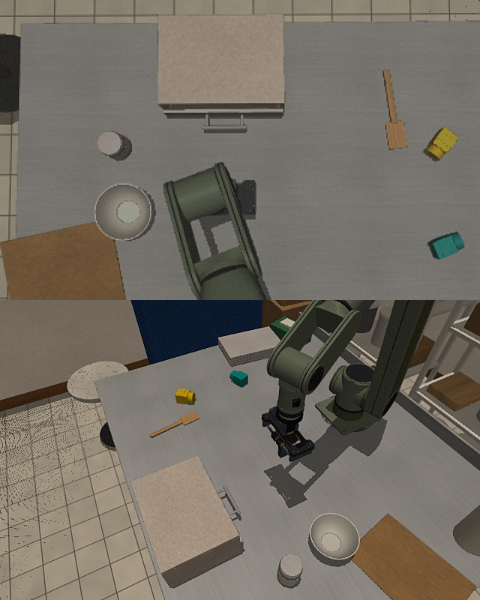

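The drawer is shut and stays shut, the bystanders and look-alikes are in place, and the robot is clear of everything.

```bash
python3 -c "
from workcell import *
print(job_done())"
```

```text
the job is handed in; nothing more can be done
None
```

I handed the job in after 48 s of the 210 s allowed: all three jars present were stood cap-up in the drawer, and the drawer was pushed gently past its catch to its hard stop and let go. I can't see inside the shut drawer, so the jars still standing is inferred from the gentle push.

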